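# Offer the crushing ball to the next test tube

### The arm

A 6-joint arm with a two-finger parallel gripper is mounted at the origin on the work surface. World frame = base frame: x ahead of the robot, y to its left, z up, the work surface at z = 0. Lengths are in m, angles in rad, forces in N, time in s.
With the tool pointing down it reaches from about 0.15 to 0.775 m from the base axis. Payload 6.1 kg.
Tool frame: the origin (TCP) lies on the centre line of the jaws, within the pads' length; the fingertips stand 22 mm ahead of it and the grasp point (between the pads) lies 3 mm ahead of it; x points along the fingers, z is the direction in which the jaws open and shut, and the axes are right-handed (so a half turn about x gives the same grasp; the last joint's range is limited). The gripper opens to 85 mm and grips with 20 to 120 N. Pads are 22 mm wide; open, the fingers measure 114 mm over their backs; the gripper's body (76 mm by 85 mm) begins 54 mm behind the grasp point. The pads swing forward as they close: fully open they stand 13 mm farther back than shut.
Start: joints at [-1.32, 0.126, -0.04, 1.405, 0, 1.571], TCP at [0.13, -0.509, 0.253] pointing down, gripper open.
Joint ranges: [-2.72, 2.72], [-0.95, 1.95], [-1.27, 1.35], [-1.78, 2.02], [-1.46, 1.47], [-3.14, 3.14]. Speed limits (rad/s): [2.39, 2.39, 3.01, 3.14, 3.14, 3.14].

### API

Orientations are given as [roll, pitch, yaw] about the fixed x, y, z axes, in that order (R = Rz(yaw) Ry(pitch) Rx(roll)).
In Python, from plant import arm gives the robot as it stands.
- The arm moves only by the tool arm_command, never from a script. Its argument "deltas" is a list of rows, each a list of 7 numbers: the opening, from 0 (shut) to 1 (fully open), then the shift along the tool's x, y, z in cm, then the turn, a rotation vector about the tool's x, y, z in degrees. A call has exactly 10 rows; each row shifts and turns the pose as measured when the row begins, along the tool's axes as they then stand; what a row does not reach is not made up. A row lasts 1/10 s, in which the tool goes at most 50 mm and 8.59 degrees, less where a joint would pass 70% of its speed; a pose out of reach is approached as far as the arm can. A call with a gripper value outside its range is refused whole. The fingers move at their own pace and stop on an object; "grip_force" is the grip in N (left out, the last holds). Time passes only in rows, so rows that do not move let the fingers close, or fill a call up. It gives the time, the measured TCP pose, the force and the opening at its end, in the units of the state.
- arm.read_state(): the state, without advancing time (a new reading comes with each control period).
- arm.grab_frame(name): name is "side" or "top" or "wrist"; returns a dict with "pixels" (384x512x3 uint8, red, green, blue), "fx", "fy", "cx", "cy" (pixels), "distortion" ([k1, k2, p1, p2, k3] as OpenCV has them; the pictures are not rectified), "R" (3x3) and "t" (3): a world point X has camera coordinates R X + t; the wrist camera has in their place "hand_eye" (4x4, takes a point from camera to tool coordinates, whose origin is the TCP and whose axes are the tool frame's). Camera axes: x right, y down, z forward; pixel columns grow to the right and rows downward; lengths in m; the calibration is good to about 2 mm. A picture is of the moment at which its call begins: read the wrist's pose just before it. There is no depth.
- arm.finish_job(): hands the job in, once; it reports no verdict.
The state is a dict: "time_s": time; "joint_pos": joint angles; "dq": joint speeds; "tau": joint torques, N m; "tool_pos": TCP position; "eef_rot": TCP orientation; "ft_force": force on the tool from outside, world axes, zero at the start; "wrist_torque": the same for the moment, N m; "grip_width": finger opening in m.
Only numpy, scipy, OpenCV 4.12 (cv2) and the standard library are available. Lean on these libraries where they do the work, as an engineer would, in place of code of your own. Each camera call takes 0.05 s, during which the arm holds its last target.

### The job

At the water testing counter each flip-cap tube in the white rack gets one steel ball for crushing its test tablet: first press fully shut the flip cap standing open on the tube that already has its ball, and only then flick the other flip cap open, well up to upright or further back, so that it stays so. Then pick up the white eight-sided dish by its flat sides, lift it clear of the counter and, once it is up, give it about a quarter turn, always level and with its loose ball staying in the middle, off the walls, until its pouring lip points square across the row of tubes from the lift-tab side. Finish while still holding the dish, level and still, touching nothing else, with the tip of its lip over the middle of the opened tube's mouth and a centimetre or two of air between dish and tube; leave all the other things on the counter where they are.

Things in the scene. Friction and masses are not known exactly. Their poses are not given: they have to be found in the camera images.
- rack: White tube rack fixed to the counter, 70 mm (x) by 205 mm (y), 54 mm tall. Origin: centre of its underside, z up. Its three tubes stand in a row along its y axis, 56 mm apart, the middle one at its centre; which is where varies. The third is a clear tube with a ribbed screw cap (33 mm dia, top 104 mm above the counter) and is left alone.
- tube_done: Clear flip-cap tube, 28 mm dia, 85 mm tall, with a steel ball already lying on its bottom; its white cap starts standing open. Fixed. Origin: middle of the tube's underside (10 mm above the counter, it stands in the rack); z up, x from the lift tab across to the hinge (away from the robot), y along the row.
- tube_next: Clear flip-cap tube of the same size without a ball; its cap starts shut. Fixed. Origin: middle of the tube's underside (10 mm above the counter, it stands in the rack); z up, x from the lift tab across to the hinge (away from the robot), y along the row.
- tube_done_hinge (a point): Point on the hinge axis of tube_done's cap, 17.5 mm from the tube's axis towards its +x, level with the tube's rim (95 mm above the counter). The hinge axis runs along the tube's y.
- tube_next_hinge (a point): The same point for tube_next's cap.
- tube_next_mouth (a point): Centre of tube_next's mouth, level with the rim (95 mm above the counter); the mouth is 24 mm across inside. Axes as the tube.
- tube_done_cap (a joint): Angle of tube_done's cap: 0 shut, grows as the tab swings up and back over the hinge, 1.57 upright, 2.3 at its stop; starts at 1.6 to 2.0. No snap: a stiff hinge (0.03 N m) that stays where it is left. Cap: disc 32 mm dia, 6 mm thick, on the rim when shut (top 101 mm above the counter), its flat lift tab across from the hinge.
- tube_next_cap (a joint): Angle of tube_next's cap, an equal cap on an equal hinge; it starts shut at 0.
- tube_done_cap_tab (a point): Middle of the grip part of tube_done's lift tab, 47.5 mm from the hinge axis, 3.5 mm above the cap's underside. Tab: 18 mm long (33.5 to 51.5 mm from the hinge axis), 12 mm wide (along the tube's y), 5 mm thick. It can be pinched by its two sides (open the fingers no more than about 30 mm, for the neighbours) and turns stiffly between the pads; a half-open cap can also be pushed on.
- tube_next_cap_tab (a point): The same point on tube_next's lift tab.
- dish: White eight-sided dish, loose, 40 to 85 g, 56 mm across flats, flat outer sides 23 mm long, 16 mm tall. Origin: centre of its underside, z up; pouring lip along +x. Grip the flat sides facing its +y and -y. Inside it slopes at 12 degrees down to the middle: the ball stays there only if the dish moves smoothly (under 1.5 m/s2) and level. The lip starts pointing left, about a quarter turn off.
- dish_lip (a point): Tip of the pouring lip, 46 mm from the dish's centre along its +x, 12.8 mm above its underside. The lip is an open channel 23 mm wide.
- dish_seat (a point): Where the ball's centre belongs: on the dish's axis, 11.2 mm above its underside.
- ball_center (a point): Centre of the loose steel ball in the dish, 16 mm dia, 17 g.
- dropper_a: Bystander, loose, to be left alone: white dropper bottle, 28 mm dia, 72 mm tall. Origin: centre of its underside.
- dropper_b: Bystander, loose, to be left alone: second white dropper bottle, 28 mm dia, 72 mm tall. Origin: centre of its underside.
- jar_a: Bystander, loose, to be left alone: white screw jar, 70 mm dia, 73 mm tall. Origin: centre of its underside.
- jar_b: Bystander, loose, to be left alone: second white screw jar, 70 mm dia, 73 mm tall. Origin: centre of its underside.
- measure_cup: Bystander, loose, to be left alone: small empty white measuring cup, 56 mm dia, 35 mm tall. Origin: centre of its underside.
- strip_tub: Bystander, loose, to be left alone: white test strip tub with grey cap, 40 mm dia, 74 mm tall. Origin: centre of its underside.
- marker: Bystander, loose, to be left alone: black marker pen lying flat, 125 mm long (its x axis), 12 mm wide. Origin: centre of its underside.
There are look-alikes about, which are no part of the job. What is shaped like the dish but black or brown is not meant.

How it is judged:
By the outcome, as a careful person would: the job done as asked, in the order asked, and still so for the second after the job is handed in, while the arm keeps its last pose, push and grip.
It also fails if it takes over 72 s, if anything falls off the work surface, if the arm or the gripper's body presses on something with over 40 N, if the wrist force passes 120 N, or if a joint passes its speed limit or range.

## Working session

There is one attempt and no reset: what is moved stays moved. The work goes in short steps, Python scripts to look and compute and a tool call to move; the robot and the scene stay as the last step left them, time stands still between calls to the robot, and variables do not carry over. Pictures are saved under pics/ and viewed, and the job is handed in when it is done.

Besides the shell and the picture viewer there is one more tool, called after "Call:" as a command line: name --pt "numbers of a row" for each row, then --argument value for the rest. arm_command: Moves the arm, as the interface text tells. Its arguments: {"type":"object","properties":{"deltas":{"type":"array","items":{"type":"array","items":{"type":"number"}}},"grip_force":{"type":"number"}},"required":["deltas"]}

```bash
ls; mkdir -p pics; python3 - <<'E'
from plant import arm
import cv2,json
s=arm.read_state();print(s)
for n in ["side","top","wrist"]:
    f=arm.grab_frame(n);cv2.imwrite(f"pics/{n}0.png",f["pixels"][:,:,::-1])
    print(n,{k:(v if not hasattr(v,'tolist') else v.tolist()) for k,v in f.items() if k!="pixels"})
E
```

```text
pics
{'time_s': 0.0, 'joint_pos': array([-1.31998759e+00,  1.26423047e-01, -4.05925940e-02,  1.40538734e+00,
       -2.09630172e-06,  1.57082070e+00]), 'dq': array([ 4.78970370e-05, -3.31100120e-04, -1.10172829e-03, -1.18712380e-03,
       -2.43374387e-04,  2.01792419e-03]), 'tau': array([ 1.02220870e-04, -4.35914004e+01,  3.52924168e+01,  1.71998172e-02,
        1.04129520e-04,  1.70523384e-05]), 'tool_pos': array([ 0.13020934, -0.50822843,  0.25251291]), 'eef_rot': array([-3.14026351,  1.56918967,  1.82290983]), 'ft_force': array([ 0.08255551, -0.48064695, -0.30202454]), 'wrist_torque': array([0.00072521, 0.00065135, 0.08275396]), 'grip_width': 0.08543443287094518}
side {'fx': 419.2233395997969, 'fy': 419.2233395997969, 'cx': 256.9411117953704, 'cy': 201.34282840636365, 'distortion': [0.04028205331572802, 0.0, 0.0, 0.0, 0.0], 'R': [[0.9697168159535645, -0.2441083407926385, 0.0077726965942002575], [-0.11757945643510925, -0.49450384136724207, -0.8611858233258751], [0.21406627076983586, 0.8341924650993356, -0.5082308165491235]], 't': [-0.5252208104077944, 0.19354726903864045, 0.824957
[... 223 characters left out ...]
234, 0.0010843070875808597], [-0.9733550935041289, -0.07967865533781078, -0.21501435727208285], [0.21438800109986353, 0.01643577011861554, -0.9766102858587007]], 't': [0.04074060759828656, 0.5875734659019668, 0.813207957031067]}
wrist {'fx': 326.17553831567506, 'fy': 326.17553831567506, 'cx': 256.8030349682966, 'cy': 184.25036396193698, 'distortion': [-0.006689635449338857, 0.0, 0.0, 0.0, 0.0], 'hand_eye': [[8.842140559183063e-05, -0.31846851136010157, 0.947933436193563, -0.12033566743661678], [-0.0006397947432835056, -0.9479332639031708, -0.31846839379845543, 0.08121712681035696], [0.999999791422149, -0.0005783234064430999, -0.00028757207107107, 9.20373232823346e-05], [0.0, 0.0, 0.0, 1.0]]}
```

View pics/top0.png

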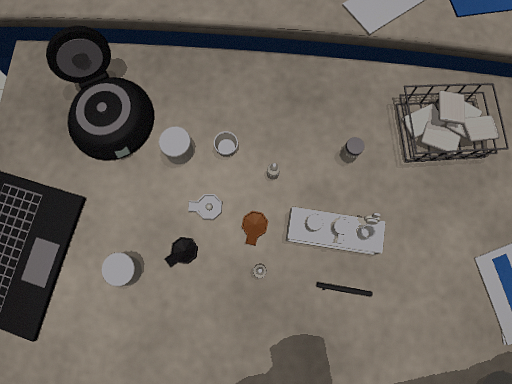

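View pics/side0.png

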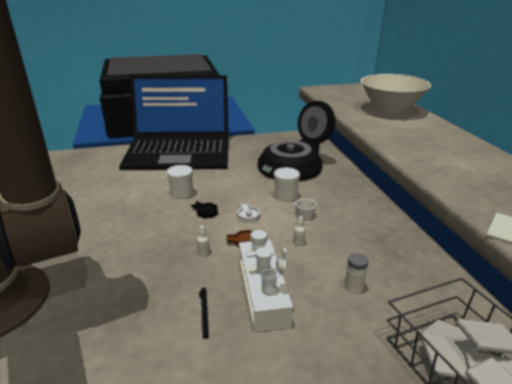

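View pics/wrist0.png

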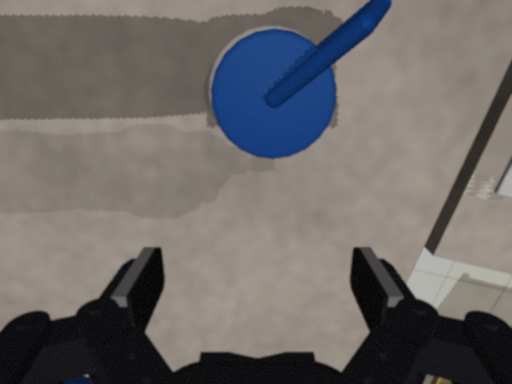

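```bash
cat > h.py <<'E'
from plant import arm
import cv2,numpy as np
from scipy.spatial.transform import Rotation as Rn
def grab(n):
    s=arm.read_state(); f=arm.grab_frame(n)
    f["K"]=np.array([[f["fx"],0,f["cx"]],[0,f["fy"],f["cy"]],[0,0,1.]]); f["D"]=np.array(f["distortion"])
    if "hand_eye" in f:
        T=np.eye(4);T[:3,:3]=Rn.from_euler("xyz",s["eef_rot"]).as_matrix();T[:3,3]=s["tool_pos"]
        W=np.linalg.inv(T@np.array(f["hand_eye"]));f["R"]=W[:3,:3];f["t"]=W[:3,3]
    f["R"]=np.array(f["R"]);f["t"]=np.array(f["t"]);f["bgr"]=f["pixels"][:,:,::-1].copy()
    return f
def proj(f,X): return cv2.projectPoints(np.array(X,float).reshape(-1,3),cv2.Rodrigues(f["R"])[0],f["t"],f["K"],f["D"])[0][:,0]
def ray(f,uv):
    p=cv2.undistortPoints(np.array(uv,float).reshape(-1,1,2),f["K"],f["D"])[:,0]
    d=np.c_[p,np.ones(len(p))]@f["R"]; return -f["R"].T@f["t"],d/np.linalg.norm(d,axis=1)[:,None]
def onz(f,uv,z):
    c,d=ray(f,uv); return c+d*((z-c[2])/d[:,2])[:,None]
def tri(f1,uv1,f2,uv2):
    c1,d1=ray(f1,uv1);c2,d2=ray(f2,uv2);o=[]
    for a,b in zip(d1,d2):
        M=np.c_[a,-b];l=np.linalg.lstsq(M,c2-c1,rcond=None)[0];p,q=c1+a*l[0],c2+b*l[1];o.append(np.r_[(p+q)/2,np.linalg.norm(p-q)])
    return np.array(o)
def crop(f,x0,y0,x1,y1,k,name,pts=None,grid=10):
    im=cv2.resize(f["bgr"][y0:y1,x0:x1],None,fx=k,fy=k,interpolation=cv2.INTER_CUBIC)
    if pts is not None:
        for p in pts: cv2.circle(im,tuple(int(v) for v in ((p[0]-x0+.5)*k,(p[1]-y0+.5)*k)),3,(0,0,255),1)
    for x in range(x0-x0%grid+grid,x1,grid): cv2.putText(im,str(x),(int((x-x0)*k),10),0,.35,(255,0,0),1);cv2.line(im,(int((x-x0+.5)*k),12),(int((x-x0+.5)*k),18),(255,0,0),1)
    for y in range(y0-y0%grid+grid,y1,grid): cv2.putText(im,str(y),(0,int((y-y0)*k)),0,.35,(255,0,0),1);cv2.line(im,(22,int((y-y0+.5)*k)),(30,int((y-y0+.5)*k)),(255,0,0),1)
    cv2.imwrite("pics/"+name+".png",im)
E
python3 - <<'E'
from h import *
f=grab("top");g=grab("side")
crop(f,280,190,395,270,6.9,"t1");crop(f,160,180,280,270,6.5,"t2");crop(g,220,215,310,335,4.9,"s1")
E
```

```text
(no output)
```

View pics/t1.png

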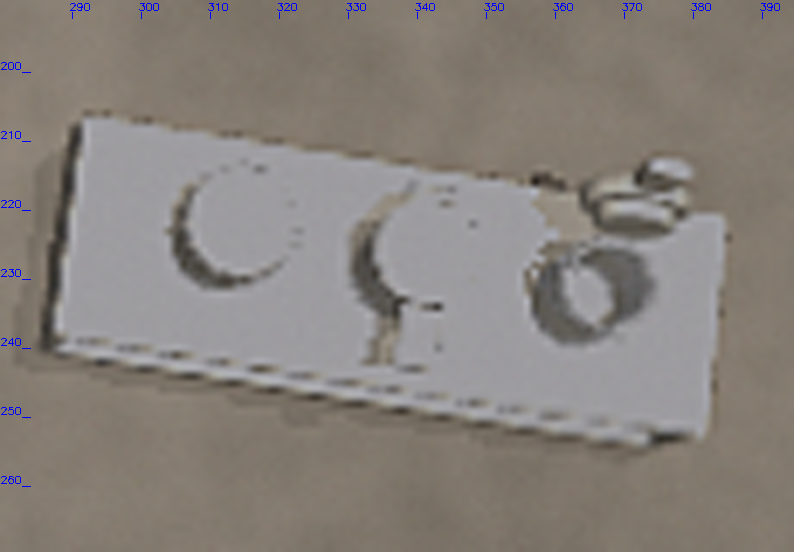

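View pics/t2.png

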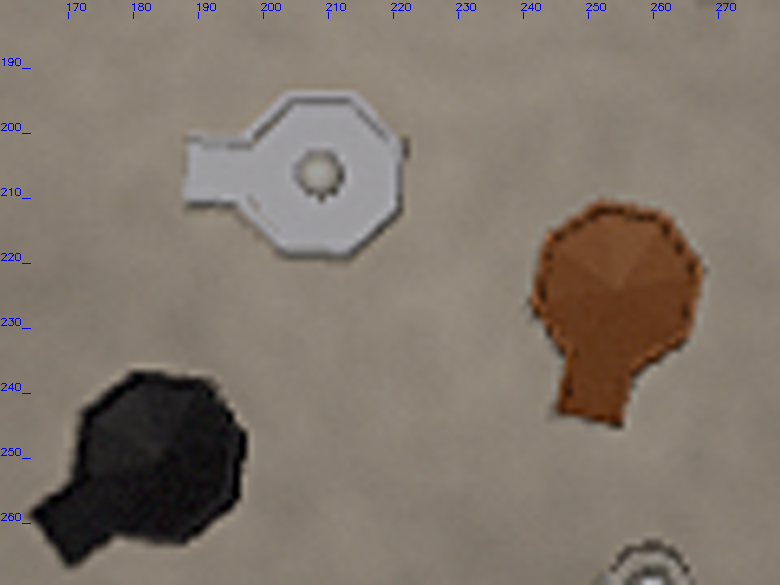

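View pics/s1.png

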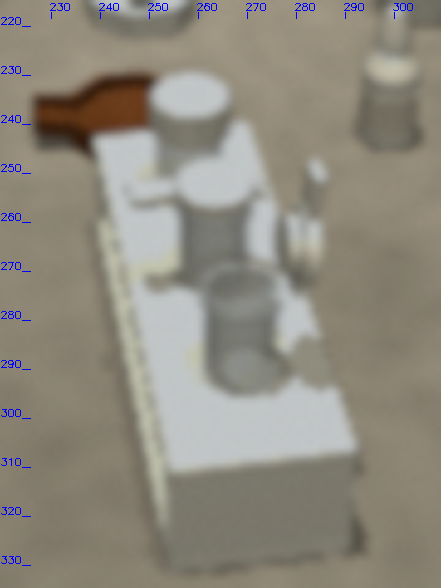

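```bash
python3 - <<'E'
from h import *
f=grab("top");g=grab("side")
P=onz(f,[(291,206),(384.5,221),(381.5,252),(287.5,239)],.054);print(P.round(4),P.mean(0))
Q=onz(g,[(268.5,239.5),(292,306.5),(254,310.5),(238.5,242)],.054);print(Q.round(4),Q.mean(0))
for A in (P,Q): 
  for i in range(4): d=A[(i+1)%4]-A[i];print(np.linalg.norm(d).round(4),np.degrees(np.arctan2(d[1],d[0])).round(1))
# caps
print("screwcap top",onz(f,[(313.5,222.5)],.104),onz(g,[(257,235)],.104))
print("tube_next cap",onz(g,[(263,252)],.101)); print("done mouth side",onz(g,[(267,272)],.095))
# dish
D=onz(f,[(203,194),(212,194),(221,201.5),(221,211.5),(212,219),(203,219),(189,201),(188.5,211.5)],.016);print(D.round(4))
print("ball",onz(f,[(208,206.5)],.0112))
E
```

```text
[[ 5.713e-01  3.000e-04  5.400e-02]
 [ 5.547e-01 -2.032e-01  5.400e-02]
 [ 4.876e-01 -1.980e-01  5.400e-02]
 [ 4.999e-01  3.300e-03  5.400e-02]] [ 0.52836767 -0.09939423  0.054     ]
[[ 0.5658 -0.0054  0.054 ]
 [ 0.5523 -0.209   0.054 ]
 [ 0.4849 -0.2025  0.054 ]
 [ 0.5004  0.0009  0.054 ]] [ 0.52586113 -0.10400228  0.054     ]
0.2042 -94.7
0.0673 175.5
0.2017 86.5
0.0714 -2.4
0.2041 -93.8
0.0677 174.5
0.204 85.7
0.0658 -5.5
screwcap top [[ 0.53105538 -0.04260454  0.104     ]] [[ 0.52785423 -0.05186855  0.104     ]]
tube_next cap [[ 0.52634408 -0.10475117  0.101     ]]
done mouth side [[ 0.520365   -0.15584702  0.095     ]]
[[0.5904 0.1962 0.016 ]
 [0.592  0.1759 0.016 ]
 [0.5765 0.1541 0.016 ]
 [0.5539 0.1519 0.016 ]
 [0.5354 0.1702 0.016 ]
 [0.5337 0.1902 0.016 ]
 [0.5718 0.2259 0.016 ]
 [0.5479 0.2243 0.016 ]]
ball [[0.56365832 0.18252842 0.0112    ]]
```

```bash
cat >> h.py <<'E'
def st():
    s=arm.read_state();R=Rn.from_euler("xyz",s["eef_rot"]).as_matrix()
    print("t",round(s["time_s"],2),"pos",s["tool_pos"].round(4),"F",s["ft_force"].round(1),"w",round(s["grip_width"],4),"q",s["joint_pos"].round(2));print("x",R[:,0].round(3),"y",R[:,1].round(3),"z",R[:,2].round(3), "zhead",np.degrees(np.arctan2(R[1,2],R[0,2])).round(1))
    return s,R
def go(X,zhead,tilt=None):
    """tool-frame cm shift to put TCP at X, rotvec deg to tool-down with jaw heading zhead"""
    s,R=st();print("shift cm",(R.T@(np.array(X)-s["tool_pos"])*100).round(2))
    a=np.radians(zhead);z=np.array([np.cos(a),np.sin(a),0]);x=np.array([0,0,-1.]);G=np.c_[x,np.cross(z,x),z]
    print("rotvec deg",np.degrees(Rn.from_matrix(R.T@G).as_rotvec()).round(1))
E
python3 - <<'E'
from h import *
st(); go([.56,-.11,.3],85.7);go([.56,-.11,.3],-94.3)
E
```

```text
t 0.35 pos [ 0.1303 -0.5085  0.2531] F [-0.3 -0.4 -0.2] w 0.0855 q [-1.32  0.13 -0.04  1.41 -0.    1.57]
x [-0.  0. -1.] y [ 0.969  0.248 -0.   ] z [ 0.248 -0.969 -0.   ] zhead -75.6
t 0.35 pos [ 0.1303 -0.5085  0.2531] F [-0.3 -0.4 -0.2] w 0.0855 q [-1.32  0.13 -0.04  1.41 -0.    1.57]
x [-0.  0. -1.] y [ 0.969  0.248 -0.   ] z [ 0.248 -0.969 -0.   ] zhead -75.6
shift cm [ -4.68  51.52 -27.94]
rotvec deg [-161.3   -0.    -0. ]
t 0.35 pos [ 0.1303 -0.5085  0.2531] F [-0.3 -0.4 -0.2] w 0.0855 q [-1.32  0.13 -0.04  1.41 -0.    1.57]
x [-0.  0. -1.] y [ 0.969  0.248 -0.   ] z [ 0.248 -0.969 -0.   ] zhead -75.6
shift cm [ -4.68  51.52 -27.94]
rotvec deg [18.7 -0.   0. ]
```

Call:
arm_command --pt "0.3 -0.5 2 -1 0 0 0" --pt "0.3 -0.5 4 -2.2 0 0 0" --pt "0.3 -0.5 4 -2.2 0 0 0" --pt "0.3 -0.5 4 -2.2 0 0 0" --pt "0.3 -0.5 4 -2.2 0 0 0" --pt "0.3 -0.5 4 -2.2 0 0 0" --pt "0.3 -0.5 4 -2.2 0 0 0" --pt "0.3 -0.5 4 -2.2 0 0 0" --pt "0.3 -0.5 4 -2.2 0 0 0" --pt "0.3 -0.5 4 -2.2 0 0 0" --grip_force 20

```text
time_s: 1.35
tool_pos: [0.4552, -0.2064, 0.304]
eef_rot: [1.072, 1.57, -0.26]
ft_force: [0.6, -1.1, 1.0]
grip_width: 0.0255
```

```bash
python3 - <<'E'
from h import *
go([.54,-.10,.32],-94.3)
E
```

```text
t 1.35 pos [ 0.4552 -0.2064  0.304 ] F [ 0.6 -1.1  1. ] w 0.0255 q [-0.43  0.08  0.02  1.51  0.    2.48]
x [ 0.001 -0.    -1.   ] y [0.972 0.236 0.001] z [ 0.236 -0.972  0.001] zhead -76.3
shift cm [-1.59 10.76 -8.33]
rotvec deg [18.   0.  -0.1]
```

Call:
arm_command --pt "0 -0.5 3.6 -2.8 0 0 0" --pt "0 -0.5 3.6 -2.8 0 0 0" --pt "0 -0.5 3.6 -2.8 0 0 0" --pt "0 0 0 0 -8.5 0 0" --pt "0 0 0 0 -8.5 0 0" --pt "0 0 0 0 -8.5 0 0" --pt "0 0 0 0 -8.5 0 0" --pt "0 0 0 0 -8.5 0 0" --pt "0 0 0 0 -8.5 0 0" --pt "0 0 0 0 -8.5 0 0"

```text
time_s: 2.35
tool_pos: [0.5484, -0.0869, 0.3181]
eef_rot: [0.762, 1.57, 0.485]
ft_force: [0.6, 0.6, -0.1]
grip_width: -0.0001
```

Call:
arm_command --pt "0 0 0 0 -8.5 0 0" --pt "0 0 0 0 -8.5 0 0" --pt "0 0 0 0 -8.5 0 0" --pt "0 0 0 0 -8.5 0 0" --pt "0 0 0 0 -8.5 0 0" --pt "0 0 0 0 -8.5 0 0" --pt "0 0 0 0 -8.5 0 0" --pt "0 0 0 0 -8.5 0 0" --pt "0 0 0 0 -8.5 0 0" --pt "0 0 0 0 -8.5 0 0"

```text
time_s: 3.35
tool_pos: [0.5483, -0.0868, 0.3175]
eef_rot: [0.845, 1.57, 2.067]
ft_force: [0.4, -0.4, -0.7]
grip_width: 0.0001
```

```bash
python3 - <<'E'
from h import *
go([.54,-.10,.32],85.7)
f=grab("wrist");cv2.imwrite("pics/w1.png",f["bgr"])
f=grab("top");crop(f,280,190,395,270,6.9,"t3");
E
```

```text
t 3.35 pos [ 0.5483 -0.0868  0.3175] F [ 0.4 -0.4 -0.7] w 0.0001 q [-0.16  0.2   0.18  1.56  0.    0.19]
x [-0.     0.001 -1.   ] y [-0.94   0.341  0.001] z [0.341 0.94  0.   ] zhead 70.1
shift cm [-0.25  0.33 -1.53]
rotvec deg [-15.6   0.   -0. ]
```

View pics/w1.png

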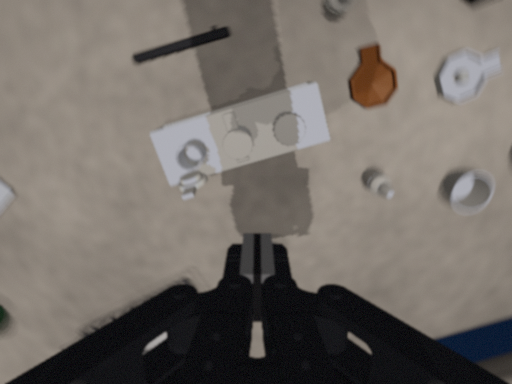

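```bash
python3 - <<'E'
from h import *
f=grab("wrist");f2=grab("top")
crop(f,140,70,340,210,4,"w1a"); crop(f,420,30,512,120,7,"w1b")
P=onz(f,[(151,132),(317,83),(329,140),(170,185)],.054);print(P.round(4),P.mean(0).round(4))
print(proj(f,[[.527,-.102,.101],[.523,-.158,.095],[.531,-.046,.104]]).round(1))
E
```

```text
[[ 0.487  -0.1975  0.054 ]
 [ 0.5021  0.002   0.054 ]
 [ 0.569  -0.0035  0.054 ]
 [ 0.5547 -0.2045  0.054 ]] [ 0.5282 -0.1009  0.054 ]
[[236.5 143.4]
 [187.1 156.7]
 [288.8 128.8]]
```

View pics/w1a.png

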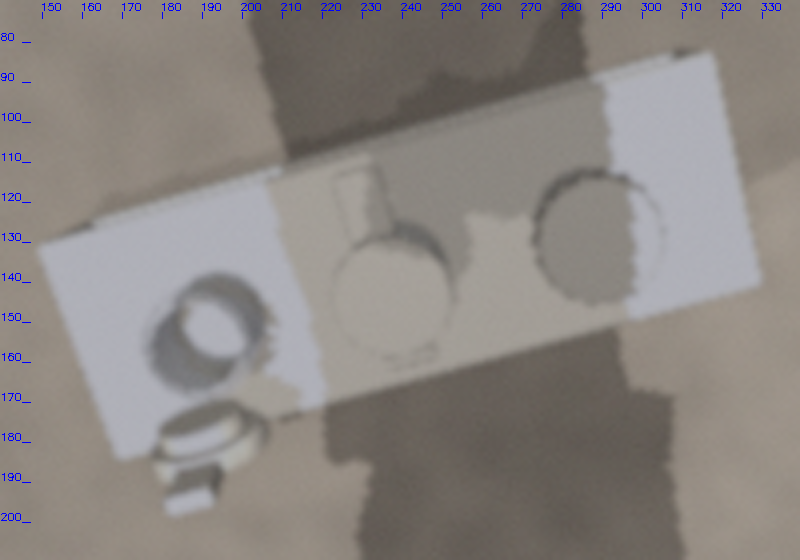

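View pics/w1b.png

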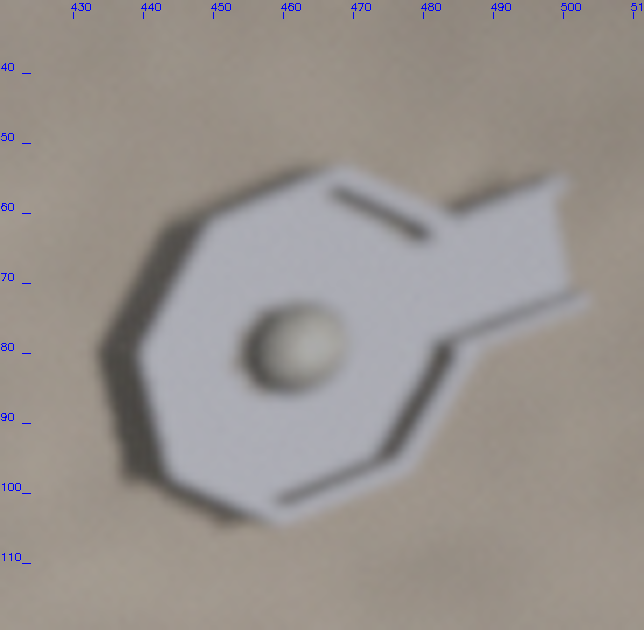

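```bash
python3 - <<'E'
from h import *
f=grab("wrist")
print(proj(f,[[.497,-.0993,.101],[.5229,-.1575,.095]]).round(1), "want tab ~(229,114..) ")
c,d=ray(f,[(188,195),(181,178)]);
# tab tip in plane containing hinge perpendicular to row
yh=np.array([.0733,.9973,0]);h=np.array([.5404,-.1588,.095])
for v in d:
    X=c+v*(yh@(h-c))/(yh@v); e=X-h; print(X.round(4),np.hypot(e[0],e[2]).round(4),np.degrees(np.arctan2(e[2],-e[0])).round(1))
go([.6,-.163,.18],85.7)
E
```

```text
[[228.  115.3]
 [187.5 156.7]] want tab ~(229,114..) 
[ 0.551  -0.1596  0.1409] 0.0471 103.0
[ 0.5326 -0.1582  0.1423] 0.0479 80.6
t 3.6 pos [ 0.5483 -0.0867  0.3175] F [ 0.9 -0.5  1.2] w 0.0 q [-0.16  0.2   0.18  1.56  0.    0.2 ]
x [-0.     0.001 -1.   ] y [-0.937  0.35   0.001] z [0.35  0.937 0.   ] zhead 69.5
shift cm [13.74 -7.52 -5.34]
rotvec deg [-16.2   0.   -0. ]
```

Call:
arm_command --pt "0 0 -2.5 -1.8 0 0 0" --pt "0 0 -2.5 -1.8 0 0 0" --pt "0 0 -2.5 -1.8 0 0 0" --pt "0 0 0 0 0 0 0" --pt "0 0 0 0 -8 0 0" --pt "0 0 0 0 -8 0 0" --pt "0 2 0 0 0 0 0" --pt "0 4 0 0 0 0 0" --pt "0 4 0 0 0 0 0" --pt "0 0 0 0 0 0 0"

```text
time_s: 4.6
tool_pos: [0.6, -0.1635, 0.2157]
eef_rot: [-0.688, 1.568, 0.797]
ft_force: [-0.3, -0.7, 0.4]
grip_width: -0.0
```

```bash
python3 - <<'E'
from h import *
go([.59,-.1625,.147],85.7)
E
```

```text
t 4.6 pos [ 0.6    -0.1635  0.2157] F [-0.3 -0.7  0.4] w -0.0 q [-0.27  0.31  0.11  1.37  0.   -0.18]
x [ 0.002  0.002 -1.   ] y [-0.996  0.086 -0.002] z [0.086 0.996 0.002] zhead 85.0
shift cm [ 6.87  1.01 -0.  ]
rotvec deg [-0.7  0.1  0.1]
```

Call:
arm_command --pt "0 2.5 0 0 -0.7 0 0" --pt "0 3 0 0 0 0 0" --pt "0 1.4 1 0 0 0 0" --pt "0 0 1 0 0 0 0" --pt "0 0 1 0 0 0 0" --pt "0 0 1 0 0 0 0" --pt "0 0 1 0 0 0 0" --pt "0 0 1 0 0 0 0" --pt "0 0 1 0 0 0 0" --pt "0 0 0.3 0 0 0 0"

```text
time_s: 5.6
tool_pos: [0.5275, -0.1566, 0.1603]
eef_rot: [-1.607, 1.551, -0.115]
ft_force: [0.3, 1.1, -0.4]
grip_width: 0.0
```

```bash
python3 - <<'E'
from h import *
st()
g=grab("side");crop(g,220,215,340,335,4.9,"s2")
E
```

```text
t 5.6 pos [ 0.5275 -0.1566  0.1603] F [ 0.3  1.1 -0.4] w 0.0 q [-0.29  0.17 -0.19  1.19  0.   -0.21]
x [ 0.02  -0.002 -1.   ] y [-0.997  0.079 -0.02 ] z [ 0.079  0.997 -0.001] zhead 85.5
```

View pics/s2.png

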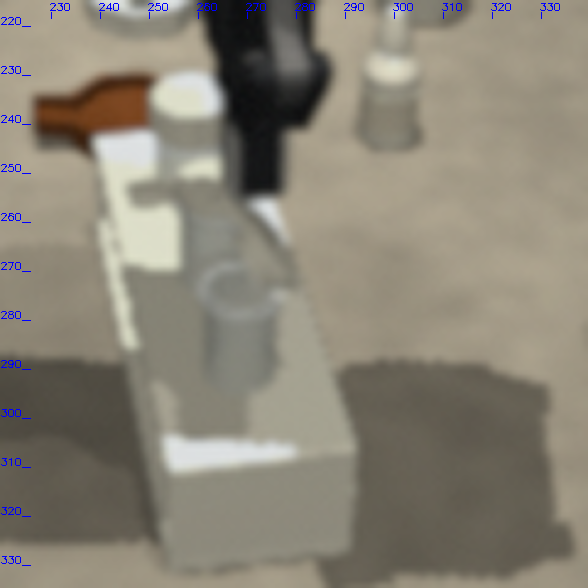

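```bash
python3 - <<'E'
from h import *
g=grab("side");print(proj(g,[[.5275,-.1566,.138],[.5404,-.1588,.095],[.54,-.159,.147],[.523,-.157,.095],[.527,-.1015,.101]]).round(0))
f=grab("wrist");cv2.imwrite("pics/w2.png",f["bgr"])
E
```

```text
[[272. 253.]
 [278. 271.]
 [279. 248.]
 [269. 272.]
 [263. 251.]]
```

View pics/w2.png

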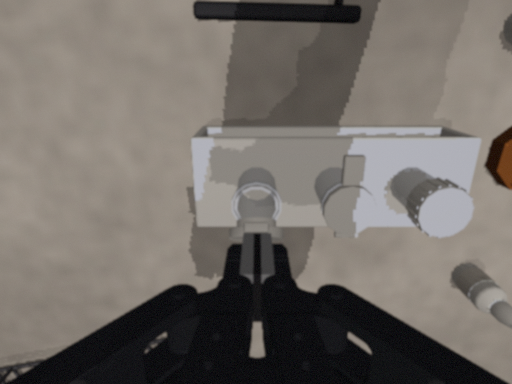

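```bash
python3 - <<'E'
from h import *
f=grab("top");crop(f,280,190,395,270,6.9,"t4")
f=grab("wrist");crop(f,180,170,340,270,5,"w2a")
E
```

```text
(no output)
```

View pics/w2a.png

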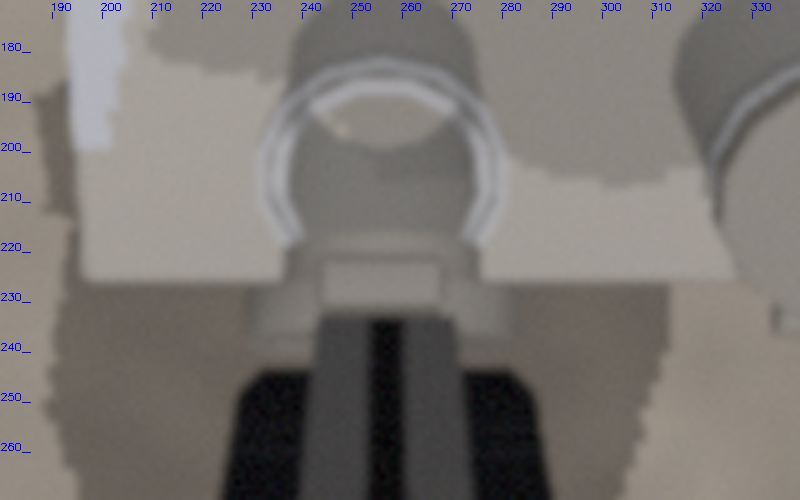

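View pics/t4.png

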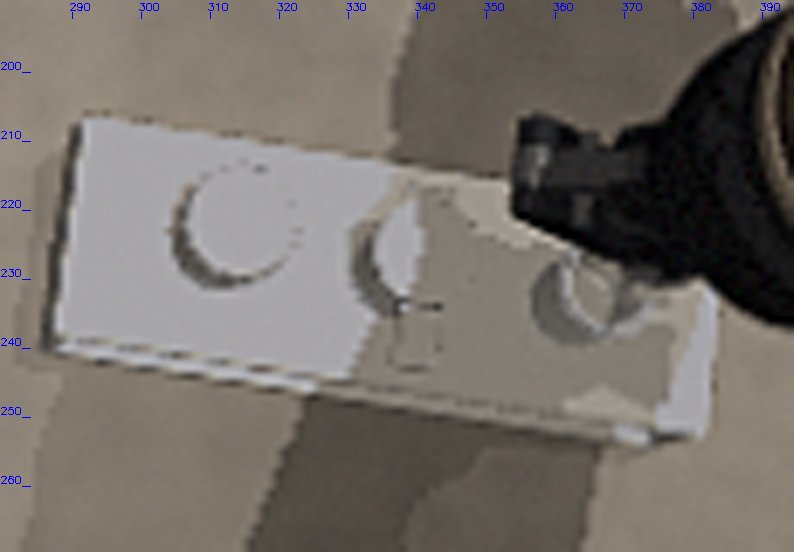

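```bash
python3 - <<'E'
from h import *
s,R=st();f=grab("wrist")
for y in (-.011,0,.011):
    for x in (.022,.01):
        print(x,y,proj(f,s["tool_pos"]+R@np.array([x,y,0])).round(0))
h=np.array([.5404,-.1588,.095]);xh=np.array([.9973,-.0733,0])
for a in (50,60,70,80,90):
    v=-xh*np.cos(np.radians(a))+np.array([0,0,np.sin(np.radians(a))]);n=xh*np.sin(np.radians(a))+np.array([0,0,np.cos(np.radians(a))])
    print(a,proj(f,[h+v*.0515+n*.001,h+v*.0515+n*.006]).round(0).tolist())
E
```

```text
t 5.85 pos [ 0.5287 -0.1567  0.1596] F [-0.9 -0.9 -0.4] w -0.0 q [-0.29  0.18 -0.19  1.19  0.   -0.21]
x [ 0.019 -0.002 -1.   ] y [-0.997  0.079 -0.019] z [ 0.079  0.997 -0.001] zhead 85.5
0.022 -0.011 [[257. 270.]]
0.01 -0.011 [[257. 284.]]
0.022 0 [[257. 250.]]
0.01 0 [[257. 264.]]
0.022 0.011 [[257. 230.]]
0.01 0.011 [[257. 242.]]
50 [[255.0, 210.0], [255.0, 220.0]]
60 [[255.0, 228.0], [255.0, 239.0]]
70 [[255.0, 248.0], [255.0, 258.0]]
80 [[255.0, 266.0], [255.0, 276.0]]
90 [[255.0, 283.0], [255.0, 292.0]]
```

Call:
arm_command --pt "0 0.4 0.1 0 0 0 1" --pt "0 0.4 0.1 0 0 0 0" --pt "0 0.4 0.1 0 0 0 0" --pt "0 0.4 0.1 0 0 0 0" --pt "0 0.4 0.1 0 0 0 0" --pt "0 0.4 0.1 0 0 0 0" --pt "0 0.4 0 0 0 0 0" --pt "0 0.4 0 0 0 0 0" --pt "0 0.3 0 0 0 0 0" --pt "0 0 0 0 0 0 0"

```text
time_s: 6.9
tool_pos: [0.5228, -0.1562, 0.1233]
eef_rot: [-2.447, 1.57, -0.955]
ft_force: [1.3, 0.5, -0.3]
grip_width: 0.0002
```

```bash
python3 - <<'E'
from h import *
st()
f=grab("wrist");crop(f,180,130,340,270,5,"w3")
E
```

```text
t 6.9 pos [ 0.5228 -0.1562  0.1233] F [ 1.3  0.5 -0.3] w 0.0002 q [-0.29  0.19 -0.24  1.13 -0.   -0.21]
x [ 0.001 -0.001 -1.   ] y [-0.997  0.078 -0.001] z [ 0.078  0.997 -0.001] zhead 85.5
```

View pics/w3.png

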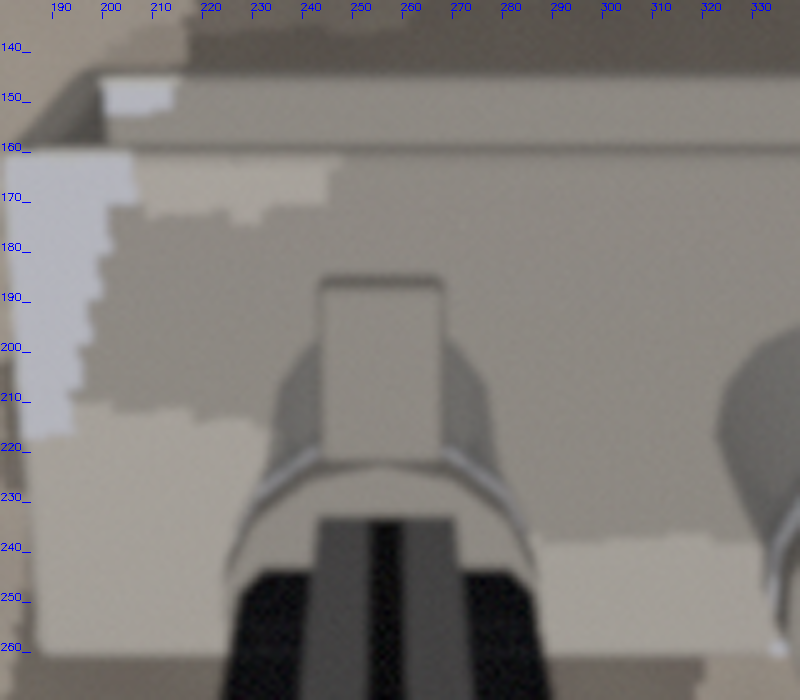

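Call:
arm_command --pt "0 0.15 0.1 0 0 0 0" --pt "0 0.15 0.1 0 0 0 0" --pt "0 0.15 0.1 0 0 0 0" --pt "0 0.2 0 0 0 0 0" --pt "0 0.2 0 0 0 0 0" --pt "0 0.2 0 0 0 0 0" --pt "0 0.2 0 0 0 0 0" --pt "0 0.2 0 0 0 0 0" --pt "0 0.2 0 0 0 0 0" --pt "0 0.2 0 0 0 0 0"

```text
time_s: 7.95
tool_pos: [0.5225, -0.1562, 0.1227]
eef_rot: [-1.748, 1.55, -0.255]
ft_force: [-6.4, 2.4, 17.3]
grip_width: 0.0003
```

```bash
python3 - <<'E'
from h import *
st()
E
```

```text
t 7.95 pos [ 0.5225 -0.1562  0.1227] F [-6.4  2.4 17.3] w 0.0003 q [-0.29  0.18 -0.26  1.11  0.   -0.21]
x [ 0.02  -0.005 -1.   ] y [-0.997  0.078 -0.021] z [ 0.078  0.997 -0.004] zhead 85.5
```

Call:
arm_command --pt "0 -1 0 0 0 0 1.2" --pt "0 -2 0 0 0 0 0" --pt "0 -2 0 0 0 0 0" --pt "0.3 0 1 1.5 0 0 0" --pt "0.3 0 1 1.5 0 0 0" --pt "0.3 0 1 1.5 0 0 0" --pt "0.3 0 0.3 1 0 0 0" --pt "0.3 0 0 0 0 0 0" --pt "0.3 0 0 0 0 0 0" --pt "0.3 0 0 0 0 0 0"

```text
time_s: 8.95
tool_pos: [0.4885, -0.0921, 0.1687]
eef_rot: [1.865, 1.563, -2.923]
ft_force: [0.3, 0.2, 0.0]
grip_width: 0.0257
```

```bash
python3 - <<'E'
from h import *
go([.4956,-.0992,.16],85.8)
f=grab("wrist");cv2.imwrite("pics/w4.png",f["bgr"])
x=np.array([.9973,-.0733,0]);T=np.array([.527,-.1015,0])
y=np.array([.0733,.9973,0])
print(proj(f,[T-x*.034+y*.006+[0,0,.101],T-x*.034-y*.006+[0,0,.101],T-x*.016+[0,0,.101]]).round(0))
Td=T-.056*y
print(proj(f,[Td-x*.034+y*.006+[0,0,.101],Td-x*.034-y*.006+[0,0,.101],Td-x*.016+[0,0,.101]]).round(0))
E
```

```text
t 8.95 pos [ 0.4885 -0.0921  0.1687] F [0.3 0.2 0. ] w 0.0257 q [-0.18  0.09 -0.26  1.22 -0.   -0.11]
x [-0.008 -0.002 -1.   ] y [-0.997  0.076  0.007] z [ 0.076  0.997 -0.002] zhead 85.7
shift cm [ 0.87 -0.77 -0.66]
rotvec deg [-0.1 -0.1 -0.4]
[[257. 222.]
 [238. 222.]
 [247. 247.]]
[[168. 222.]
 [149. 222.]
 [161. 247.]]
```

View pics/w4.png

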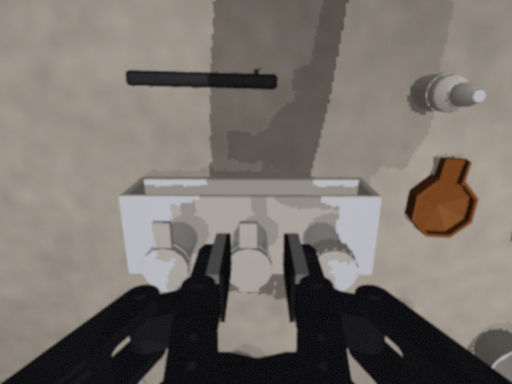

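Call:
arm_command --pt "0.3 0 -0.4 -0.3 0 0 0" --pt "0.3 0 -0.4 -0.35 0 0 0" --pt "0.3 1 0 0 0 0 -0.4" --pt "0.3 1.5 0 0 0 0 0" --pt "0.3 1.5 0 0 0 0 0" --pt "0.3 1 0 0 0 0 0" --pt "0.3 0.3 0 0 0 0 0" --pt "0.3 0 0 0 0 0 0" --pt "0.3 0 0 0 0 0 0" --pt "0.3 0 0 0 0 0 0"

```text
time_s: 10.0
tool_pos: [0.498, -0.1028, 0.1115]
eef_rot: [-2.716, 1.568, -1.226]
ft_force: [-0.2, -0.8, 0.6]
grip_width: 0.0256
```

```bash
python3 - <<'E'
from h import *
go([.4956,-.0992,.116],85.8)
f=grab("wrist");crop(f,150,130,350,280,4,"w5")
E
```

```text
t 10.0 pos [ 0.498  -0.1028  0.1115] F [-0.2 -0.8  0.6] w 0.0256 q [-0.2   0.13 -0.35  1.09 -0.   -0.12]
x [ 0.001 -0.003 -1.   ] y [-0.997  0.08  -0.001] z [ 0.08   0.997 -0.003] zhead 85.4
shift cm [-0.45  0.26  0.34]
rotvec deg [-0.4 -0.1  0.1]
```

View pics/w5.png

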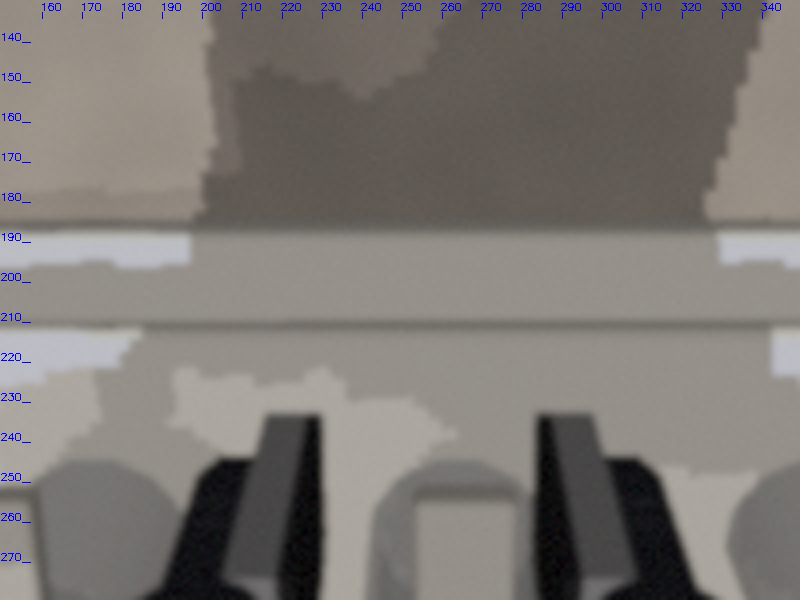

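Call:
arm_command --pt "0.3 -0.4 0.2 0.35 0 0 0" --pt "0.3 0 0 0 0 0 0" --pt "0.05 0 0 0 0 0 0" --pt "0.05 0 0 0 0 0 0" --pt "0.05 0 0 0 0 0 0" --pt "0.05 0 0 0 0 0 0" --pt "0.05 0 0 0 0 0 0" --pt "0.05 0 0 0 0 0 0" --pt "0.05 0 0 0 0 0 0" --pt "0.05 0 0 0 0 0 0"

```text
time_s: 11.05
tool_pos: [0.4969, -0.0986, 0.1174]
eef_rot: [-2.123, 1.566, -0.631]
ft_force: [-0.5, -0.0, -0.1]
grip_width: 0.0111
```

```bash
python3 - <<'E'
from h import *
s,R=st()
h=np.array([.527,-.1015,.095])+.0175*np.array([.9973,-.0733,0])
p=s["tool_pos"]+R@np.array([.0,0,0]);x=np.array([.9973,-.0733,0]);print("tcp-hinge along x",(p-h)@x)
# arc for TCP: grip radius point
r0=(p-h)@x; a=0; prev=np.array([0.,0]);
tab=np.array([r0,.0035]);
for k in range(1,12):
    a=np.radians(10*k); c=np.array([tab[0]*np.cos(a)+tab[1]*np.sin(a), -tab[0]*np.sin(a)+tab[1]*np.cos(a)])-tab
    print(10*k,"tool x,y step cm",(-(c-prev)[1]*100).round(2),(-(c-prev)[0]*100).round(2)); prev=c
E
```

```text
t 11.05 pos [ 0.4969 -0.0986  0.1174] F [-0.5 -0.  -0.1] w 0.0111 q [-0.19  0.12 -0.34  1.1  -0.   -0.12]
x [ 0.004 -0.003 -1.   ] y [-0.997  0.079 -0.004] z [ 0.079  0.997 -0.002] zhead 85.4
tcp-hinge along x -0.04771495559648301
10 tool x,y step cm -0.82 -0.13
20 tool x,y step cm -0.79 -0.27
30 tool x,y step cm -0.73 -0.41
40 tool x,y step cm -0.65 -0.53
50 tool x,y step cm -0.54 -0.63
60 tool x,y step cm -0.43 -0.72
70 tool x,y step cm -0.3 -0.78
80 tool x,y step cm -0.16 -0.82
90 tool x,y step cm -0.01 -0.83
100 tool x,y step cm 0.13 -0.82
110 tool x,y step cm 0.27 -0.79
```

Call:
arm_command --pt "0.05 -0.4 -0.03 0 0 0 0" --pt "0.05 -0.42 -0.1 0 0 0 0" --pt "0.05 -0.79 -0.27 0 0 0 0" --pt "0.05 -0.73 -0.41 0 0 0 0" --pt "0.05 -0.65 -0.53 0 0 0 0" --pt "0.05 -0.54 -0.63 0 0 0 0" --pt "0.05 -0.43 -0.72 0 0 0 0" --pt "0.05 -0.3 -0.78 0 0 0 0" --pt "0.05 0 0 0 0 0 0" --pt "0.05 0 0 0 0 0 0"

```text
time_s: 12.05
tool_pos: [0.5342, -0.1015, 0.1632]
eef_rot: [-2.561, 1.568, -1.07]
ft_force: [-1.9, 1.2, -0.3]
grip_width: 0.0098
```

```bash
python3 - <<'E'
from h import *
s,R=st()
h=np.array([.527,-.1015,.095])+.0175*np.array([.9973,-.0733,0]);x=np.array([.9973,-.0733,0])
e=s["tool_pos"]-h-[0,0,.0189];r=e@x;print(r,e[2],np.hypot(r,e[2]),np.degrees(np.arctan2(e[2],-r)))
f=grab("wrist");crop(f,150,130,350,280,4,"w6")
E
```

```text
t 12.05 pos [ 0.5342 -0.1015  0.1632] F [-1.9  1.2 -0.3] w 0.0098 q [-0.19  0.17 -0.18  1.21 -0.   -0.11]
x [ 0.001 -0.002 -1.   ] y [-0.997  0.08  -0.002] z [ 0.08   0.997 -0.002] zhead 85.4
-0.010274897389364584 0.04929274302493447 0.050352239585585434 78.22549959163406
```

View pics/w6.png

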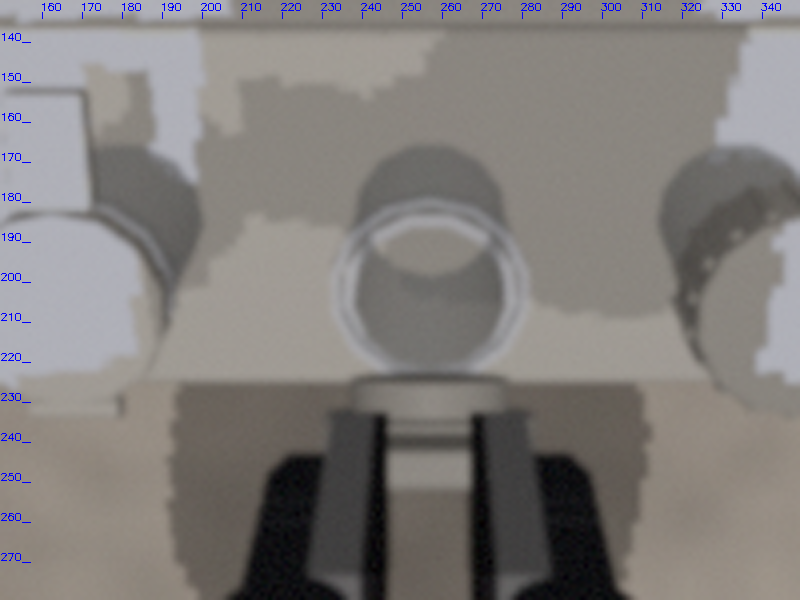

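Call:
arm_command --pt "0.05 -0.1 -0.8 0 0 0 0" --pt "0.05 0.1 -0.83 0 0 0 0" --pt "0.05 0.2 -0.8 0 0 0 0" --pt "0.05 0.3 -0.8 0 0 0 0" --pt "0.05 0.2 -0.3 0 0 0 0" --pt "0.05 0 0 0 0 0 0" --pt "0.3 0 0 0 0 0 0" --pt "0.3 0 0 0 0 0 0" --pt "0.3 0 0 0 0 0 0" --pt "0.3 -0.5 0 0 0 0 0"

```text
time_s: 13.1
tool_pos: [0.5733, -0.1047, 0.1629]
eef_rot: [-1.989, 1.564, -0.498]
ft_force: [0.4, 0.5, -0.4]
grip_width: 0.0256
```

Call:
arm_command --pt "0.3 -1.5 0 0 0 0 0" --pt "0.3 -3 0 0 0 0 0" --pt "0.3 -3 0 0 0 0 0" --pt "0.3 -3 0 0 0 0 0" --pt "0.3 -1 1 3 0 0 0" --pt "0.5 0 1 4 0 0 0" --pt "0.5 0 1 4 0 0 0" --pt "0.9 0 1 4 0 0 0" --pt "0.9 0 1 4 0 0 0" --pt "0.9 0 0 2 0 0 0"

```text
time_s: 14.1
tool_pos: [0.5376, 0.1125, 0.2865]
eef_rot: [-1.763, 1.56, -0.281]
ft_force: [-0.1, -0.7, -1.0]
grip_width: 0.0771
```

```bash
python3 - <<'E'
from h import *
st()
f=grab("wrist");cv2.imwrite("pics/w7.png",f["bgr"])
f=grab("top");crop(f,280,190,395,270,6.9,"t7")
g=grab("side");crop(g,220,215,310,335,4.9,"s7")
E
```

```text
t 14.1 pos [0.5376 0.1125 0.2865] F [-0.1 -0.7 -1. ] w 0.0771 q [ 0.21  0.17  0.08  1.48 -0.01  0.3 ]
x [ 0.011 -0.003 -1.   ] y [-0.996  0.088 -0.011] z [ 0.088  0.996 -0.002] zhead 84.9
```

View pics/w7.png

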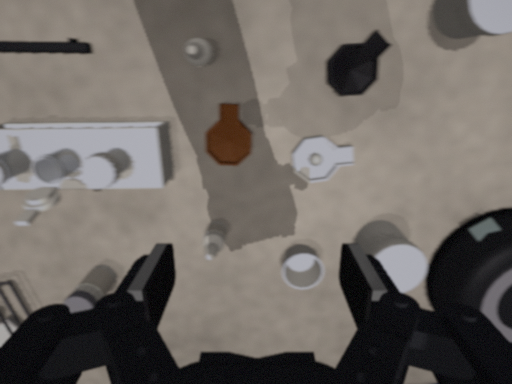

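View pics/s7.png

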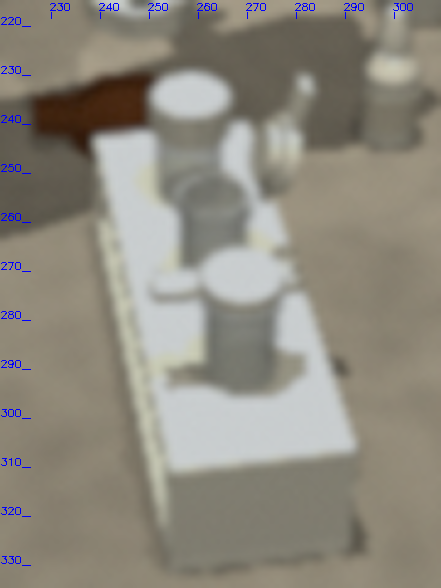

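View pics/t7.png

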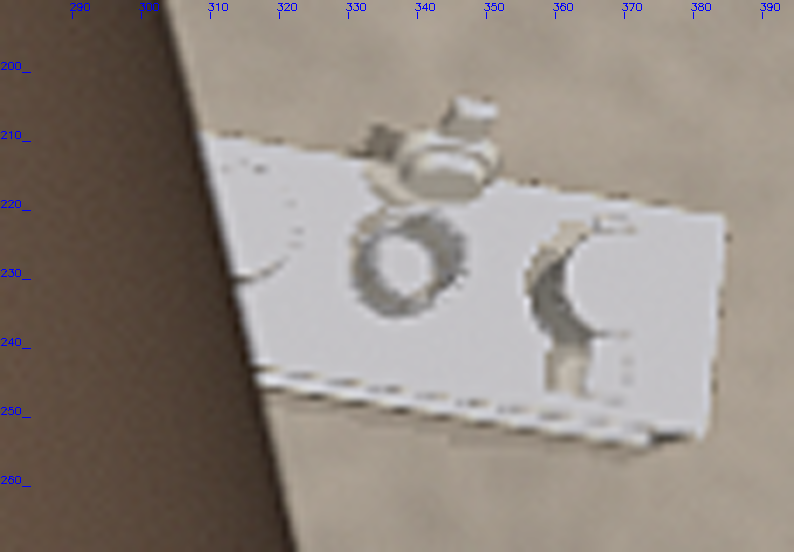

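```bash
python3 - <<'E'
from h import *
f=grab("wrist")
crop(f,280,120,370,195,8,"w7a")
print("cup rim",onz(f,[(302,265)],.035),"dropper tip",onz(f,[(209,254)],.072),"brown",onz(f,[(230,142)],.016),"jar",onz(f,[(401,267)],.073))
E
```

```text
cup rim [[0.69969375 0.15503873 0.035     ]] dropper tip [[0.65109114 0.04383733 0.072     ]] brown [[0.53265449 0.07770186 0.016     ]] jar [[0.68763298 0.26766462 0.073     ]]
```

View pics/w7a.png

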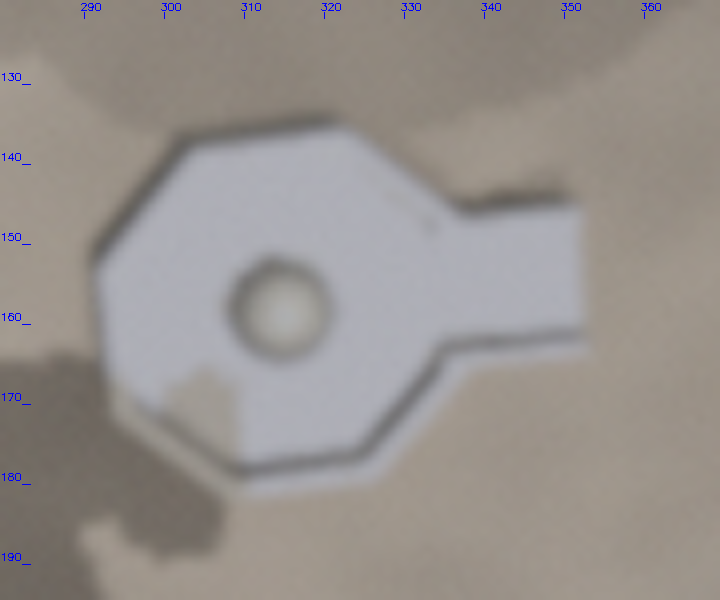

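```bash
python3 - <<'E'
from h import *
f=grab("wrist");t=grab("top")
uv=[(303,136.5),(322,135),(326,180),(309,181.3),(293,170.5),(290.7,151.5),(351,144.5),(352,163)]
P=onz(f,uv,.016);print(P[:,:2].round(4));
a=P[1]-P[0];b=P[2]-P[3];l=P[5]-P[4]
for v in(a,b):print(np.degrees(np.arctan2(v[1],v[0])))
print("l",np.degrees(np.arctan2(l[1],l[0])))
c=P[:4].mean(0);print("c",c,"width",np.linalg.norm((P[0]+P[1]-P[2]-P[3])/2),"back to lip",(P[4]+P[5])/2,(P[6]+P[7])/2)
m=(P[6]+P[7])/2-(P[4]+P[5])/2;print(np.degrees(np.arctan2(m[1],m[0])),np.linalg.norm(m))
print("ball",onz(f,[(314.5,158)],.0112))
E
```

```text
[[0.5338 0.1649]
 [0.534  0.1877]
 [0.5914 0.1912]
 [0.5912 0.1699]
 [0.5753 0.1506]
 [0.5509 0.1491]
 [0.5487 0.2223]
 [0.5721 0.2236]]
89.45506650211466
89.53454635825001
l -176.51872564761172
c [0.56259622 0.17840366 0.016     ] width 0.05755329039683519 back to lip [0.56307525 0.14986255 0.016     ] [0.56040693 0.22297956 0.016     ]
92.09001268805333 0.07316568688322879
ball [[0.5629335  0.17849819 0.0112    ]]
```

Call:
arm_command --pt "0.95 0 -1 3 0 0 0" --pt "0.95 0 -0.9 3.3 0 0 0" --pt "0.95 0 0 0 -8 0 0" --pt "0.95 0 0 0 -8.5 0 0" --pt "0.95 0 0 0 -8.5 0 0" --pt "0.95 0 0 0 -8.5 0 0" --pt "0.95 0 0 0 -8.5 0 0" --pt "0.95 0 0 0 -8.5 0 0" --pt "0.95 0 0 0 -8.5 0 0" --pt "0.95 0 0 0 -8.5 0 0"

```text
time_s: 15.4
tool_pos: [0.5676, 0.1571, 0.2855]
eef_rot: [2.931, 1.56, -0.688]
ft_force: [0.7, -0.4, 1.2]
grip_width: 0.081
```

Call:
arm_command --pt "0.95 0 0 0 -8.5 0 0" --pt "0.95 0 0 0 -8.5 0 0" --pt "0.95 0 0 0 -8.5 0 0" --pt "0.95 0 0 0 -3 0 0" --pt "0.95 2 0 0 0 0 0" --pt "0.95 3 0 0 0 0 0" --pt "0.95 3 0 0 0 0 0" --pt "0.95 3 0 0 0 0 0" --pt "0.95 0 0 0 0 0 0" --pt "0.95 0 0 0 0 0 0"

```text
time_s: 16.4
tool_pos: [0.572, 0.1405, 0.1744]
eef_rot: [2.464, 1.557, -0.662]
ft_force: [-0.5, -0.3, 1.1]
grip_width: 0.0809
```

```bash
python3 - <<'E'
from h import *
go([.5626,.1777,.1],-178)
f=grab("wrist");cv2.imwrite("pics/w8.png",f["bgr"])
E
```

```text
t 16.4 pos [0.572  0.1405 0.1744] F [-0.5 -0.3  1.1] w 0.0809 q [ 0.25  0.25 -0.06  1.25 -0.01 -1.34]
x [ 0.011 -0.009 -1.   ] y [ 0.015 -1.     0.009] z [-1.    -0.015 -0.011] zhead -179.1
shift cm [ 7.4  -3.8   0.97]
rotvec deg [-1.1 -0.6 -0.5]
```

View pics/w8.png

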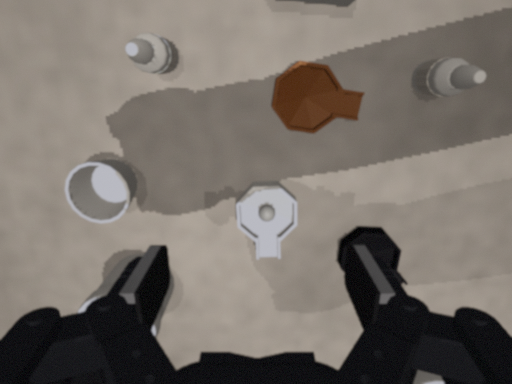

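Call:
arm_command --pt "0.95 0 -1 0.4 -0.9 -0.6 -0.5" --pt "0.95 0 -1.4 0.4 0 0 0" --pt "0.95 0 -1.4 0.2 0 0 0" --pt "0.95 1 0 0 0 0 0" --pt "0.95 2 0 0 0 0 0" --pt "0.95 2 0 0 0 0 0" --pt "0.95 1 0 0 0 0 0" --pt "0.95 0 0 0 0 0 0" --pt "0.95 0 0 0 0 0 0" --pt "0.95 0 0 0 0 0 0"

```text
time_s: 17.45
tool_pos: [0.5629, 0.1857, 0.1181]
eef_rot: [-2.82, 1.56, 0.358]
ft_force: [0.4, 0.7, 0.0]
grip_width: 0.0816
```

```bash
python3 - <<'E'
from h import *
go([.5626,.1777,.03],-178)
f=grab("wrist");cv2.imwrite("pics/w9.png",f["bgr"])
print(proj(f,[[.5626,.1777,.0112]]))
crop(f,180,180,330,320,5,"w9a")
E
```

```text
t 17.45 pos [0.5629 0.1857 0.1181] F [0.4 0.7 0. ] w 0.0816 q [ 0.32  0.28 -0.15  1.13  0.   -1.29]
x [ 0.01   0.004 -1.   ] y [ 0.037 -0.999 -0.003] z [-0.999 -0.037 -0.01 ] zhead -177.9
shift cm [8.81 0.82 0.15]
rotvec deg [ 0.1 -0.6  0.2]
[[258.30938166 181.00130142]]
```

View pics/w9a.png

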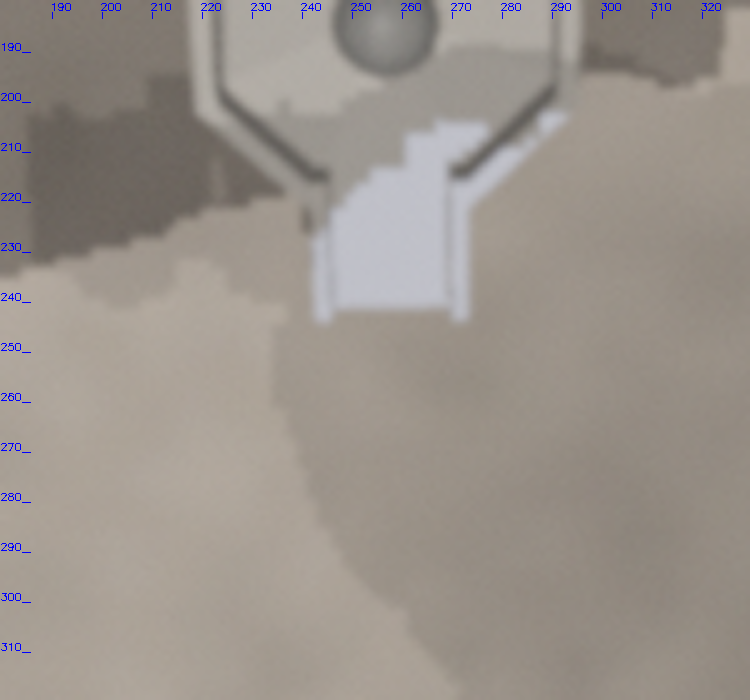

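View pics/w9.png

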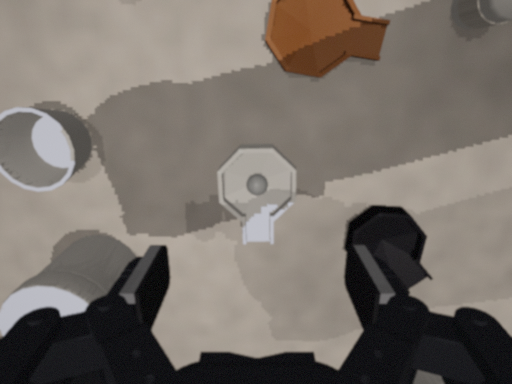

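Call:
arm_command --pt "0.95 0 0.4 0.15 0 -0.6 0.2" --pt "0.95 0 0.3 0 0 0 0" --pt "0.95 1 0 0 0 0 0" --pt "0.95 1.5 0 0 0 0 0" --pt "0.95 1.5 0 0 0 0 0" --pt "0.95 1.5 0 0 0 0 0" --pt "0.95 1 0 0 0 0 0" --pt "0.95 0.5 0 0 0 0 0" --pt "0.95 0 0 0 0 0 0" --pt "0.95 0 0 0 0 0 0"

```text
time_s: 18.5
tool_pos: [0.5636, 0.1772, 0.0461]
eef_rot: [-2.897, 1.567, 0.279]
ft_force: [-0.4, 0.2, 0.3]
grip_width: 0.0811
```

```bash
python3 - <<'E'
from h import *
go([.5626,.1785,.022],-178)
f=grab("wrist");cv2.imwrite("pics/w10.png",f["bgr"])
E
```

```text
t 18.5 pos [0.5636 0.1772 0.0461] F [-0.4  0.2  0.3] w 0.0811 q [ 0.3   0.32 -0.26  0.99 -0.   -1.3 ]
x [ 0.003  0.001 -1.   ] y [ 0.034 -0.999 -0.001] z [-0.999 -0.034 -0.003] zhead -178.0
shift cm [ 2.41 -0.13  0.1 ]
rotvec deg [-0.  -0.2  0. ]
```

View pics/w10.png

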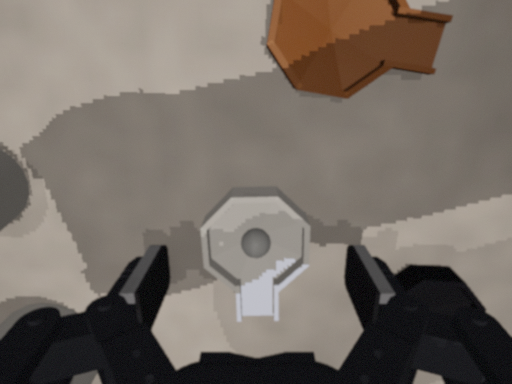

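```bash
python3 - <<'E'
from h import *
t=grab("top");P=onz(t,[(180,237),(192,238),(197,248),(195,257),(187,263),(170,266)],.016);print(P.round(3)); print(cv2.imwrite("pics/t10.png",t["bgr"]))
E
```

```text
[[0.489 0.237 0.016]
 [0.489 0.21  0.016]
 [0.469 0.197 0.016]
 [0.449 0.199 0.016]
 [0.434 0.215 0.016]
 [0.424 0.251 0.016]]
True
```

Call:
arm_command --pt "0.95 0.5 -0.1 0.1 0 -0.2 0" --pt "0.95 0.7 0 0 0 0 0" --pt "0.95 0.6 0 0 0 0 0" --pt "0.9 0.4 0 0 0 0 0" --pt "0.85 0.2 0 0 0 0 0" --pt "0.8 0 0 0 0 0 0" --pt "0.77 0 0 0 0 0 0" --pt "0.74 0 0 0 0 0 0" --pt "0.74 0 0 0 0 0 0" --pt "0.74 0 0 0 0 0 0"

```text
time_s: 19.6
tool_pos: [0.5637, 0.1787, 0.0218]
eef_rot: [-2.582, 1.568, 0.594]
ft_force: [-0.3, -0.0, -0.5]
grip_width: 0.0632
```

```bash
python3 - <<'E'
from h import *
go([.5626,.1785,.022],-178)
f=grab("wrist");crop(f,140,180,370,350,3.4,"w11")
E
```

```text
t 19.6 pos [0.5637 0.1787 0.0218] F [-0.3 -0.  -0.5] w 0.0632 q [ 0.31  0.34 -0.29  0.94  0.   -1.3 ]
x [ 0.003  0.002 -1.   ] y [ 0.035 -0.999 -0.002] z [-0.999 -0.035 -0.003] zhead -178.0
shift cm [-0.02  0.02  0.11]
rotvec deg [-0.  -0.2  0.1]
```

View pics/w11.png

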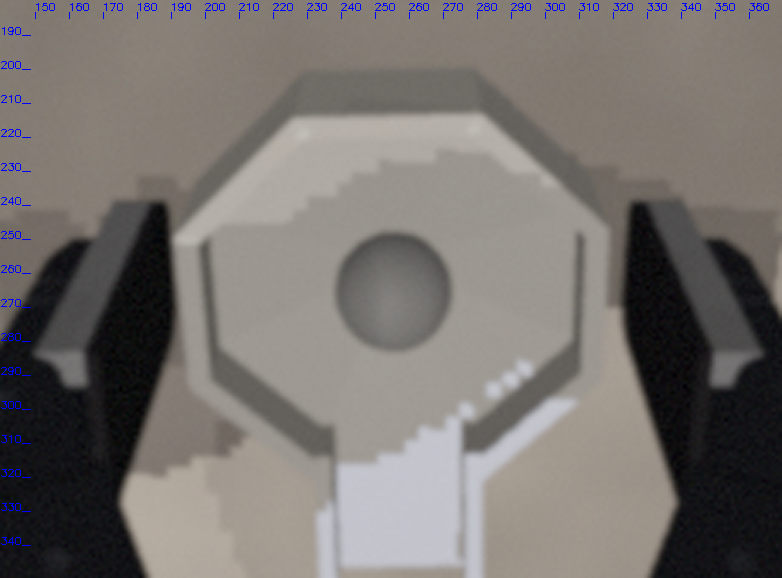

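Call:
arm_command --pt "0.72 0 0 0 0 0 0" --pt "0.71 0 0 0 0 0 0" --pt "0.7 0 0 0 0 0 0" --pt "0.69 0 0 0 0 0 0" --pt "0.68 0 0 0 0 0 0" --pt "0.67 0 0 0 0 0 0" --pt "0.66 0 0 0 0 0 0" --pt "0.65 0 0 0 0 0 0" --pt "0.64 0 0 0 0 0 0" --pt "0.62 0 0 0 0 0 0" --grip_force 30

```text
time_s: 20.65
tool_pos: [0.5641, 0.1788, 0.0226]
eef_rot: [-2.684, 1.566, 0.492]
ft_force: [-0.4, 0.0, -0.5]
grip_width: 0.0553
```

Call:
arm_command --pt "0.5 0 0 0 0 0 0" --pt "0.5 0 0 0 0 0 0" --pt "0.5 0 0 0 0 0 0" --pt "0.5 0 0 0 0 0 0" --pt "0.5 -0.1 0 0 0 0 0" --pt "0.5 -0.2 0 0 0 0 0" --pt "0.5 -0.3 0 0 0 0 0" --pt "0.5 -0.3 0 0 0 0 0" --pt "0.5 -0.2 0 0 0 0 0" --pt "0.5 -0.1 0 0 0 0 0"

```text
time_s: 21.65
tool_pos: [0.5634, 0.1786, 0.0346]
eef_rot: [-2.515, 1.568, 0.661]
ft_force: [-0.1, 1.0, -1.2]
grip_width: 0.0548
```

```bash
python3 - <<'E'
from h import *
st()
f=grab("wrist");crop(f,140,180,370,350,3.4,"w12")
g=grab("side");crop(g,200,180,310,280,6,"s12")
E
```

```text
t 21.65 pos [0.5634 0.1786 0.0346] F [-0.1  1.  -1.2] w 0.0548 q [ 0.31  0.33 -0.27  0.97  0.   -1.3 ]
x [ 0.002  0.002 -1.   ] y [ 0.035 -0.999 -0.002] z [-0.999 -0.035 -0.002] zhead -178.0
```

View pics/w12.png

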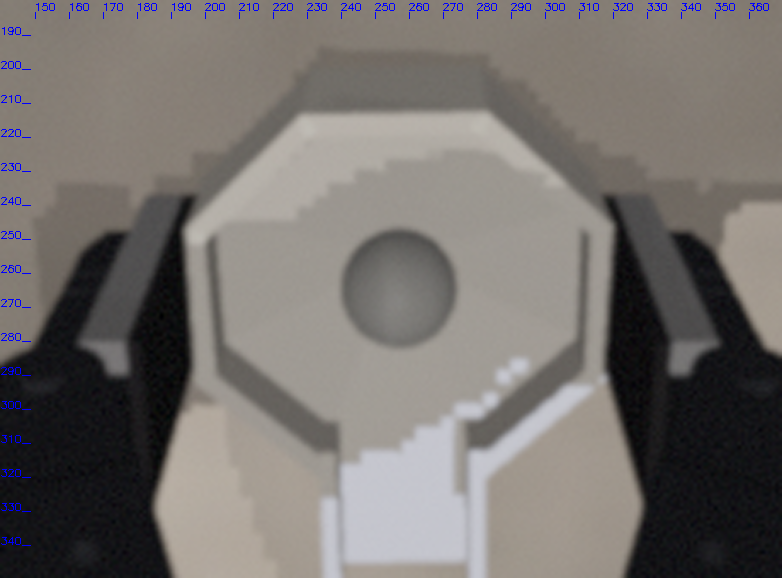

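View pics/s12.png

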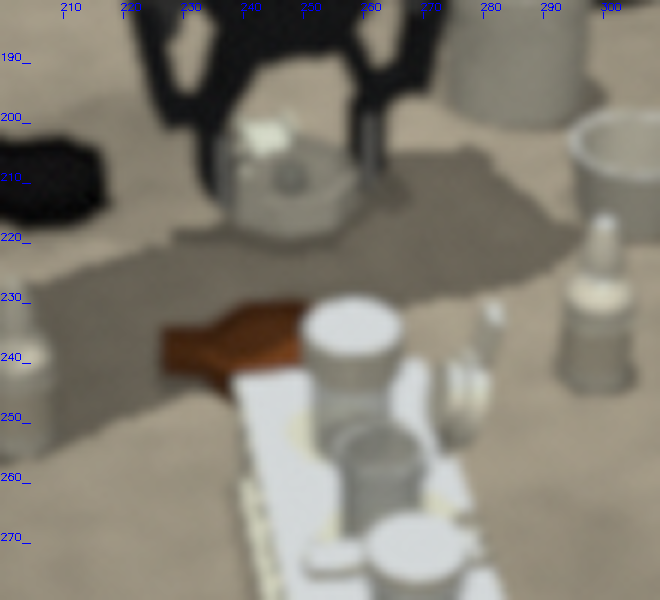

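Call:
arm_command --pt "0.5 -0.3 0 0 0 0 0" --pt "0.5 -0.6 0 0 0 0 0" --pt "0.5 -1 0 0 0 0 0" --pt "0.5 -1.3 0 0 0 0 0" --pt "0.5 -1.5 0 0 0 0 0" --pt "0.5 -1.5 0 0 0 0 0" --pt "0.5 -1.5 0 0 0 0 0" --pt "0.5 -1.5 0 0 0 0 0" --pt "0.5 -1.5 0 0 0 0 0" --pt "0.5 -1.5 0 0 0 0 0"

```text
time_s: 22.75
tool_pos: [0.5626, 0.1783, 0.1678]
eef_rot: [-2.642, 1.566, 0.535]
ft_force: [0.8, -0.3, -0.5]
grip_width: 0.0552
```

Call:
arm_command --pt "0.5 -1.3 0 0 0 0 0" --pt "0.5 -1 0 0 0 0 0" --pt "0.5 -0.6 0 0 0 0 0" --pt "0.5 -0.3 0 0 0 0 0" --pt "0.5 0 0 0 0 0 0" --pt "0.5 0 0 0 1 0 0" --pt "0.5 0 0 0 2 0 0" --pt "0.5 0 0 0 3 0 0" --pt "0.5 0 0 0 4 0 0" --pt "0.5 0 0 0 4 0 0"

```text
time_s: 23.75
tool_pos: [0.5621, 0.1781, 0.2042]
eef_rot: [-2.457, 1.565, 0.462]
ft_force: [0.4, 0.5, -1.2]
grip_width: 0.0555
```

```bash
python3 - <<'E'
from h import *
go([.478,-.098,.19],85.8)
f=grab("wrist");crop(f,140,180,370,350,3.4,"w13")
E
```

```text
t 23.75 pos [0.5621 0.1781 0.2042] F [ 0.4  0.5 -1.2] w 0.0555 q [ 0.31  0.25  0.    1.32  0.   -1.04]
x [ 0.005  0.003 -1.   ] y [-0.22  -0.975 -0.004] z [-0.975  0.22  -0.005] zhead 167.3
shift cm [ 1.31 28.79  2.13]
rotvec deg [81.5 -0.1  0.4]
```

View pics/w13.png

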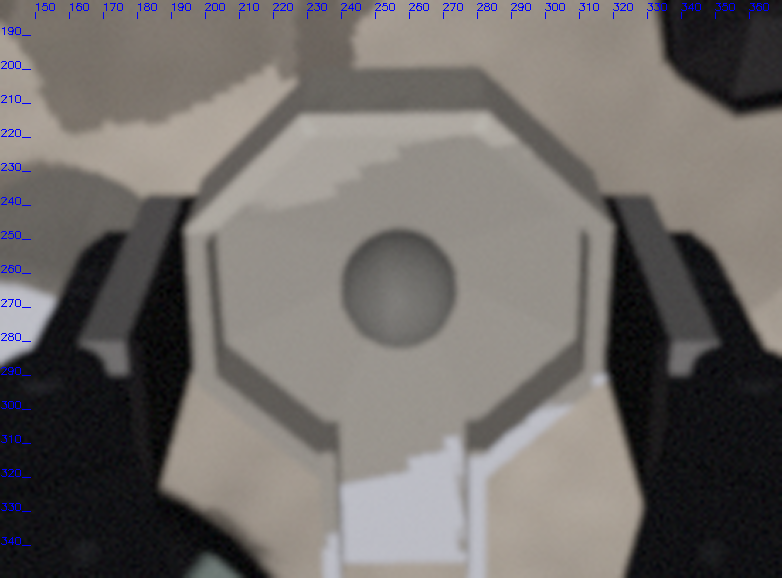

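Call:
arm_command --pt "0.5 0 0 0 3 0 0" --pt "0.5 0 0 0 4 0 0.1" --pt "0.5 0 0 0 5 0 0.1" --pt "0.5 0 0 0 5 0 0.1" --pt "0.5 0 0 0 5 0 0.1" --pt "0.5 0 0 0 5 0 0" --pt "0.5 0 0 0 5 0 0" --pt "0.5 0 0 0 5 0 0" --pt "0.5 0 0 0 5 0 0" --pt "0.5 0 0 0 5 0 0"

```text
time_s: 24.8
tool_pos: [0.5592, 0.1772, 0.1964]
eef_rot: [1.715, 1.558, -2.497]
ft_force: [0.2, 0.1, -0.2]
grip_width: 0.0551
```

Call:
arm_command --pt "0.5 0 0 0 5 0 0" --pt "0.5 0 0 0 5 0 0" --pt "0.5 0 0 0 5 0 0" --pt "0.5 0 0 0 5 0 0" --pt "0.5 0 0 0 5 0 0" --pt "0.5 0 0 0 4 0 0" --pt "0.5 0 0 0 3 0 0" --pt "0.5 0 0 0 2 0 0" --pt "0.5 0 0 0 1 0 0" --pt "0.5 0 0 0 0 0 0"

```text
time_s: 25.8
tool_pos: [0.5565, 0.1763, 0.1892]
eef_rot: [2.18, 1.546, -2.662]
ft_force: [-0.2, 0.9, -0.8]
grip_width: 0.055
```

```bash
python3 - <<'E'
from h import *
go([.478,-.098,.19],85.8)
f=grab("wrist");crop(f,140,180,370,350,3.4,"w14")
E
```

```text
t 25.8 pos [0.5565 0.1763 0.1892] F [-0.2  0.9 -0.8] w 0.055 q [ 0.31  0.26 -0.01  1.32 -0.    0.44]
x [-0.022 -0.011 -1.   ] y [-0.991  0.13   0.02 ] z [ 0.13   0.991 -0.014] zhead 82.5
shift cm [  0.41   4.22 -28.22]
rotvec deg [-3.3 -0.8 -1.2]
```

View pics/w14.png

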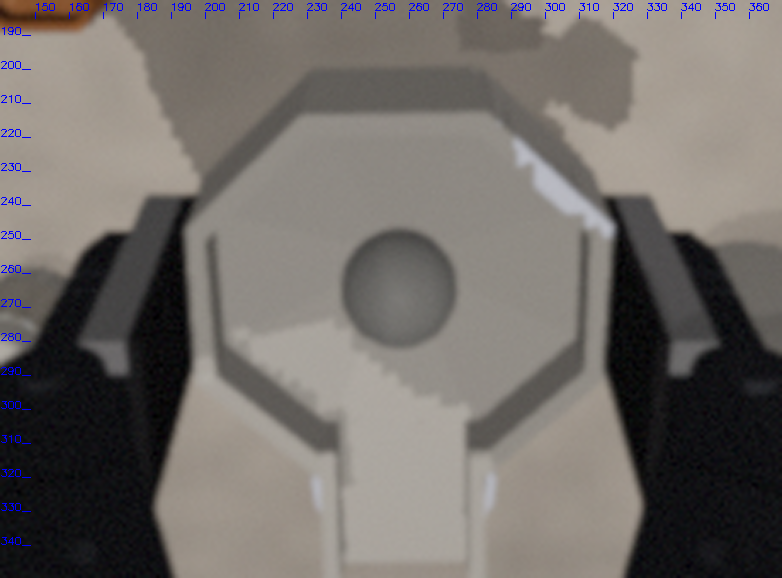

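Call:
arm_command --pt "0.5 0 0 0 -0.5 -0.2 -0.3" --pt "0.5 0 0.05 -0.2 -1 -0.2 -0.3" --pt "0.5 0 0.1 -0.5 -1 -0.2 -0.3" --pt "0.5 0 0.15 -0.8 -0.5 -0.2 -0.3" --pt "0.5 0 0.25 -1.1 0 0 0" --pt "0.5 0 0.3 -1.4 0 0 0" --pt "0.5 0 0.35 -1.7 0 0 0" --pt "0.5 0 0.4 -2 0 0 0" --pt "0.5 0 0.4 -2 0 0 0" --pt "0.5 0 0.4 -2 0 0 0"

```text
time_s: 26.85
tool_pos: [0.5206, 0.0528, 0.1891]
eef_rot: [-1.348, 1.568, 0.153]
ft_force: [-1.3, -0.2, -0.7]
grip_width: 0.055
```

```bash
python3 - <<'E'
from h import *
go([.478,-.098,.19],85.8)
E
```

```text
t 26.85 pos [0.5206 0.0528 0.1891] F [-1.3 -0.2 -0.7] w 0.055 q [ 0.1   0.13 -0.18  1.26  0.    0.17]
x [ 0.002  0.    -1.   ] y [-0.998  0.069 -0.002] z [0.069 0.998 0.001] zhead 86.0
shift cm [ -0.1    3.2  -15.34]
rotvec deg [0.2 0.  0.1]
```

Call:
arm_command --pt "0.5 0 0.4 -2 0 0 0" --pt "0.5 0 0.4 -2 0 0 0" --pt "0.5 0 0.4 -2 0 0 0" --pt "0.5 0 0.4 -1.8 0 0 0" --pt "0.5 0 0.4 -1.5 0 0 0" --pt "0.5 0 0.3 -1.2 0 0 0" --pt "0.5 0 0.2 -0.9 0 0 0" --pt "0.5 0 0.15 -0.6 0 0 0" --pt "0.5 0 0.1 -0.3 0 0 0" --pt "0.5 0 0 0 0 0 0"

```text
time_s: 27.85
tool_pos: [0.4767, -0.0833, 0.1903]
eef_rot: [-1.809, 1.567, -0.318]
ft_force: [0.3, 0.3, -0.4]
grip_width: 0.0552
```

```bash
python3 - <<'E'
from h import *
go([.4811,-.0981,.19],85.8)
f=grab("wrist");cv2.imwrite("pics/w15.png",f["bgr"]);t=grab("top");crop(t,270,180,400,280,6,"t15")
E
```

```text
t 27.85 pos [ 0.4767 -0.0833  0.1903] F [ 0.3  0.3 -0.4] w 0.0552 q [-0.17  0.05 -0.26  1.26 -0.   -0.09]
x [ 0.004 -0.001 -1.   ] y [-0.997  0.079 -0.004] z [ 0.079  0.997 -0.001] zhead 85.5
shift cm [ 0.03 -0.56 -1.44]
rotvec deg [-0.3 -0.1  0.2]
```

View pics/w15.png

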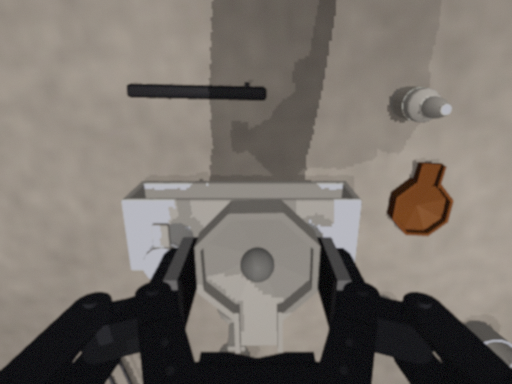

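View pics/t15.png

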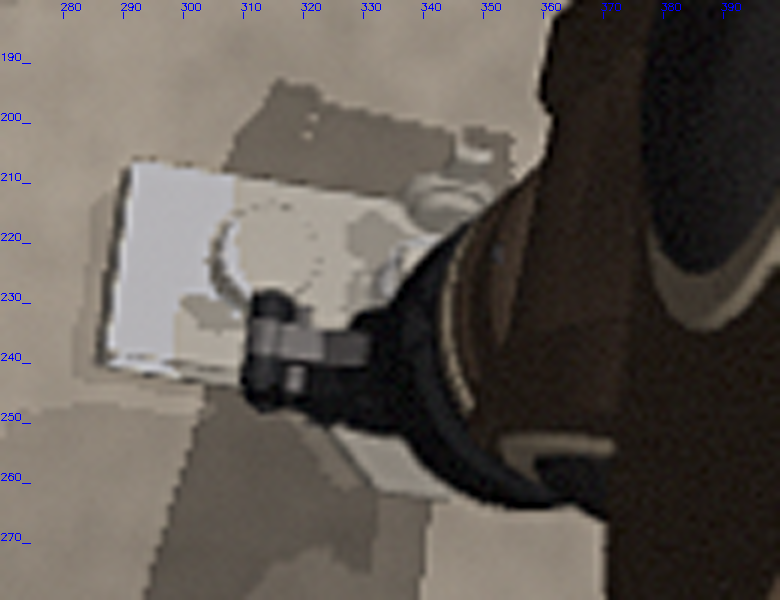

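```bash
python3 - <<'E'
from h import *
s,R=st();f=grab("wrist")
crop(f,180,190,340,360,4.5,"w16")
def tool(uv,d):  # plane tool x=d
    c,v=ray(f,uv);c=R.T@(c-s["tool_pos"]);v=v@R
    return c+v*((d-c[0])/v[:,0])[:,None]
np.set_printoptions(suppress=True)
for d in(.004,.006,.008): print(d,tool([(228.5,212),(286.5,212),(235,345),(277,345),(257,265)],d).round(4).tolist())
print(tool([(257,265)],.0108))
E
```

```text
t 27.95 pos [ 0.4769 -0.0828  0.1902] F [-0.4  0.4 -1.1] w 0.0549 q [-0.17  0.05 -0.26  1.26 -0.   -0.09]
x [ 0.004 -0.001 -1.   ] y [-0.997  0.079 -0.004] z [ 0.079  0.997 -0.001] zhead 85.5
0.004 [[0.004, 0.0283, -0.012], [0.004, 0.0283, 0.012], [0.004, -0.0411, -0.0108], [0.004, -0.0411, 0.0094], [0.004, 0.0031, -0.0002]]
0.006 [[0.006, 0.0275, -0.0122], [0.006, 0.0275, 0.0122], [0.006, -0.0431, -0.011], [0.006, -0.0431, 0.0096], [0.006, 0.0019, -0.0002]]
0.008 [[0.008, 0.0266, -0.0123], [0.008, 0.0266, 0.0124], [0.008, -0.0451, -0.0112], [0.008, -0.0451, 0.0097], [0.008, 0.0006, -0.0002]]
[[ 0.0108     -0.00115066 -0.00019904]]
```

View pics/w16.png

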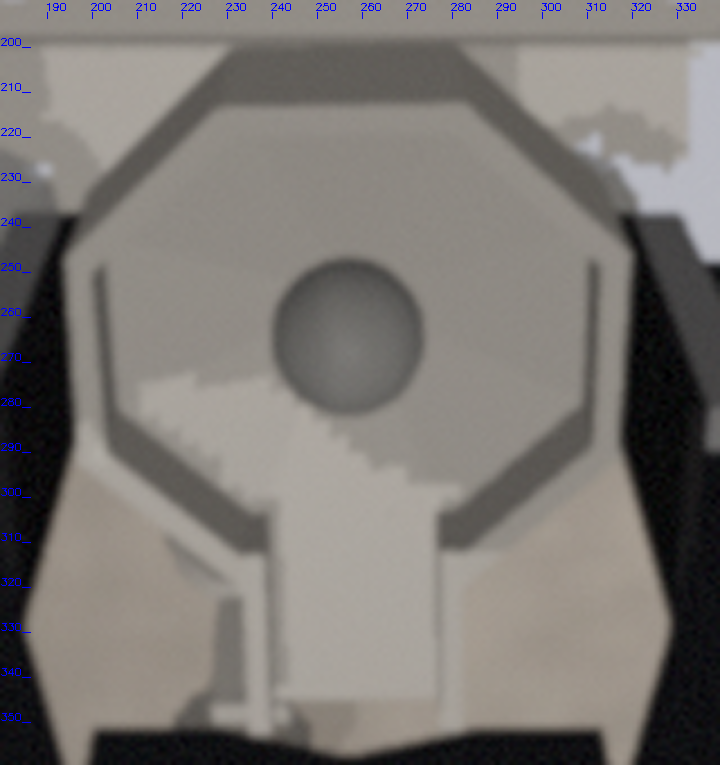

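```bash
python3 - <<'E'
from h import *
f=grab("wrist")
# pose at w6
R=np.array([[.001,-.997,.08],[-.002,.08,.997],[-1,-.002,-.002]]);p=np.array([.5342,-.1015,.1632])
T=np.eye(4);T[:3,:3]=R;T[:3,3]=p;W=np.linalg.inv(T@np.array(f["hand_eye"]));f["R"]=W[:3,:3];f["t"]=W[:3,3]
print(onz(f,[(257,179.5),(257,201),(233,202),(281.5,202),(257,223)],.095).round(4))
go([.4811,-.0981,.1325],85.3)
E
```

```text
[[ 0.5118 -0.1     0.095 ]
 [ 0.5257 -0.1011  0.095 ]
 [ 0.5251 -0.116   0.095 ]
 [ 0.5275 -0.086   0.095 ]
 [ 0.5405 -0.1023  0.095 ]]
t 28.05 pos [ 0.4769 -0.0826  0.1902] F [ 0.2 -0.1  0.1] w 0.0552 q [-0.17  0.05 -0.26  1.26 -0.   -0.09]
x [ 0.004 -0.001 -1.   ] y [-0.997  0.078 -0.004] z [ 0.078  0.997 -0.001] zhead 85.5
shift cm [ 5.77 -0.51 -1.51]
rotvec deg [ 0.2 -0.1  0.2]
```

Call:
arm_command --pt "0.5 0 -0.05 -0.2 0 0 0" --pt "0.5 0 -0.1 -0.3 0.1 0 0.1" --pt "0.5 0 -0.1 -0.4 0.1 0 0.1" --pt "0.5 0 -0.1 -0.3 0 0 0" --pt "0.5 0.3 0 -0.2 0 0 0" --pt "0.5 0.5 0 0 0 0 0" --pt "0.5 0.7 0 0 0 0 0" --pt "0.5 0.7 0 0 0 0 0" --pt "0.5 0.5 0 0 0 0 0" --pt "0.5 0.3 0 0 0 0 0"

```text
time_s: 29.05
tool_pos: [0.4798, -0.0972, 0.157]
eef_rot: [2.352, 1.57, -2.44]
ft_force: [0.5, 0.2, -0.7]
grip_width: 0.0553
```

```bash
python3 - <<'E'
from h import *
go([.4805,-.0983,.1265],85.3)
E
```

```text
t 29.05 pos [ 0.4798 -0.0972  0.157 ] F [ 0.5  0.2 -0.7] w 0.0553 q [-0.2   0.08 -0.3   1.19 -0.   -0.12]
x [-0.001 -0.001 -1.   ] y [-0.997  0.08   0.001] z [ 0.08   0.997 -0.001] zhead 85.4
shift cm [ 3.05 -0.08 -0.1 ]
rotvec deg [ 0.1 -0.  -0. ]
```

Call:
arm_command --pt "0.5 0.3 -0.05 -0.1 0 0 0" --pt "0.5 0.4 0 0 0 0 0" --pt "0.5 0.5 0 0 0 0 0" --pt "0.5 0.5 0 0 0 0 0" --pt "0.5 0.4 0 0 0 0 0" --pt "0.5 0.3 0 0 0 0 0" --pt "0.5 0.2 0 0 0 0 0" --pt "0.5 0.1 0 0 0 0 0" --pt "0.5 0 0 0 0 0 0" --pt "0.5 0 0 0 0 0 0"

```text
time_s: 30.05
tool_pos: [0.4801, -0.0981, 0.1273]
eef_rot: [2.107, 1.57, -2.685]
ft_force: [-0.1, 0.3, 0.3]
grip_width: 0.0553
```

```bash
python3 - <<'E'
from h import *
go([.4805,-.0983,.1265],85.3)
f=grab("wrist");crop(f,140,180,370,370,3.4,"w17");g=grab("side");crop(g,200,190,330,330,4.2,"s17")
t=grab("top");crop(t,280,190,395,270,6.9,"t17")
E
```

```text
t 30.05 pos [ 0.4801 -0.0981  0.1273] F [-0.1  0.3  0.3] w 0.0553 q [-0.2   0.09 -0.36  1.12 -0.   -0.12]
x [-0.001 -0.001 -1.   ] y [-0.997  0.08   0.001] z [ 0.08   0.997 -0.001] zhead 85.4
shift cm [ 0.08 -0.04 -0.01]
rotvec deg [ 0.1 -0.  -0.1]
```

View pics/w17.png

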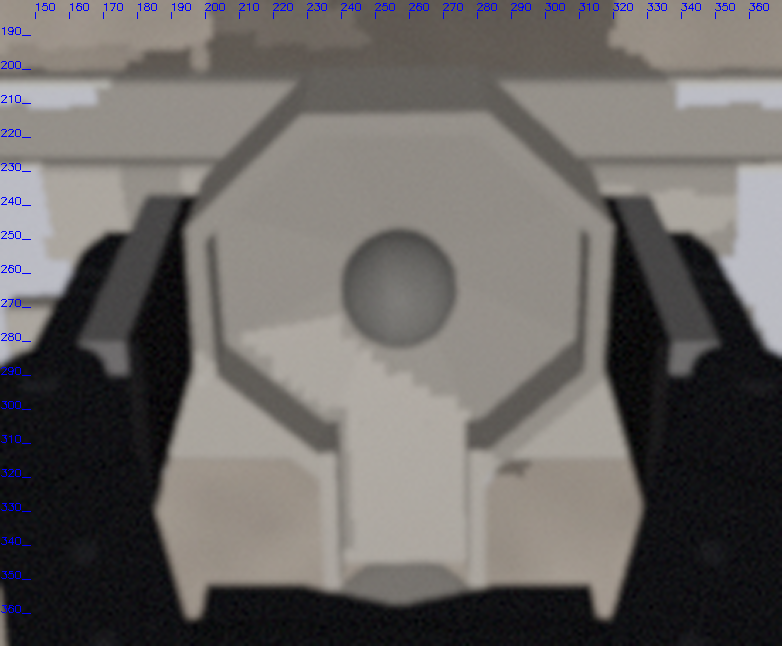

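View pics/s17.png

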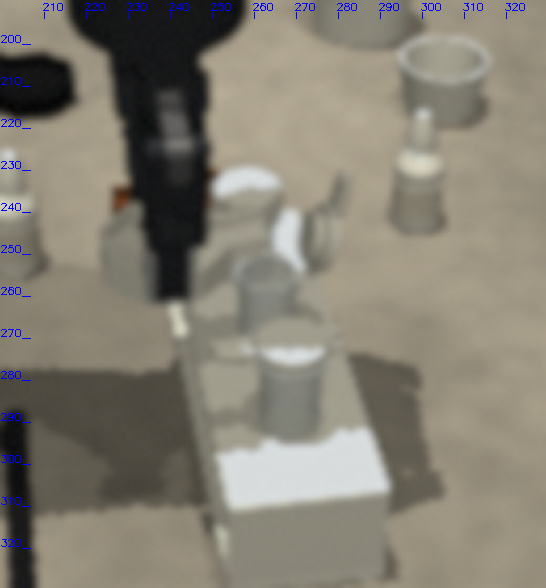

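View pics/t17.png

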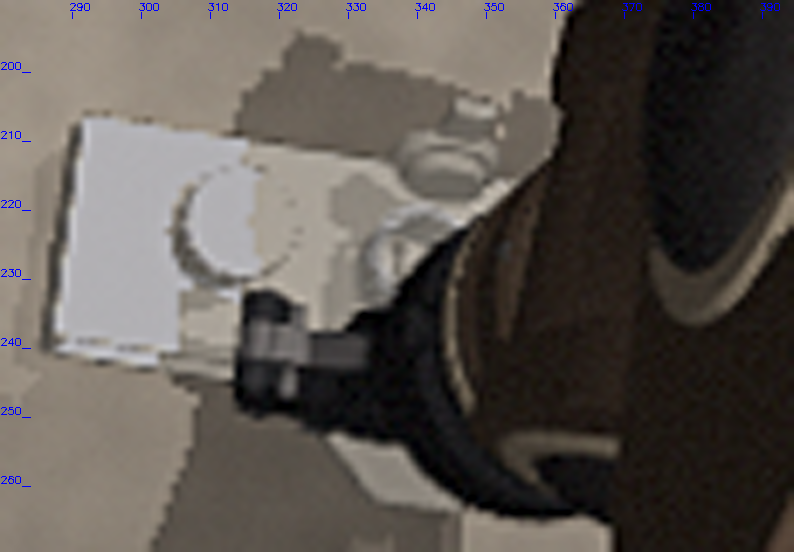

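```bash
python3 - <<'E'
from h import *
s,R=st();g=grab("side");t=grab("top")
tip=s["tool_pos"]+R@np.array([.0092,-.0463,.0008]);print(tip)
m=np.array([.5268,-.1013,.095]);x=np.array([.9973,-.0733,0]);y=np.array([.0733,.9973,0])
ring=[m+.014*(x*np.cos(a)+y*np.sin(a)) for a in np.arange(0,6.28,.5)]
crop(g,215,205,300,285,8,"s18",proj(g,[tip,m]+ring))
crop(t,310,195,370,250,10,"t18",proj(t,[tip,m]+ring))
E
```

```text
t 30.2 pos [ 0.4801 -0.0981  0.1273] F [ 0.3  0.9 -0.8] w 0.055 q [-0.2   0.09 -0.36  1.12 -0.   -0.12]
x [-0.001 -0.001 -1.   ] y [-0.997  0.08   0.001] z [ 0.08   0.997 -0.001] zhead 85.4
[ 0.52628198 -0.10105122  0.11810045]
```

View pics/s18.png

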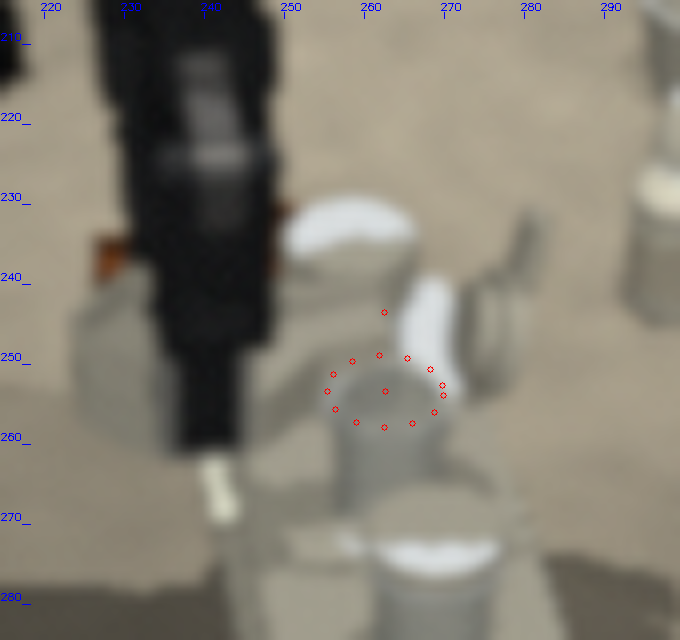

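View pics/t18.png

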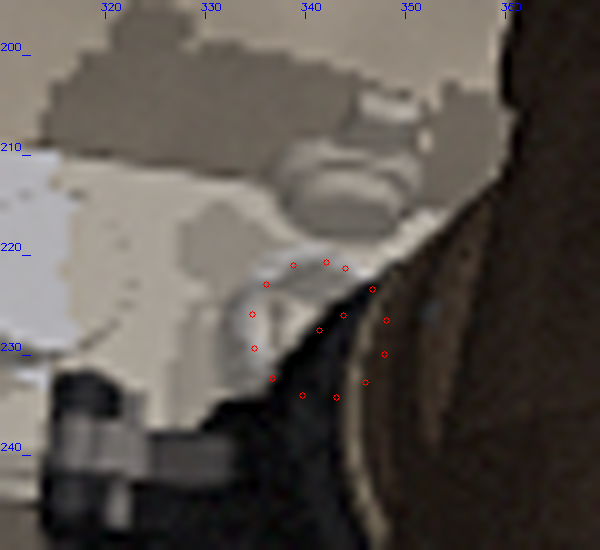

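```bash
python3 - <<'E'
from h import *
s,R=st();t=grab("top");g=grab("side")
L=[s["tool_pos"]+R@np.array(v) for v in ([.0062,-.0463,.0123],[.0062,-.0463,-.0107],[.0062,-.025,.0123],[.0122,-.0463,.0123])]
print(proj(t,L).round(1),proj(g,L).round(1))
for f,b,n in((t,(322,208,352,238),"t19"),(g,(240,225,285,265),"s19")):
    x0,y0,x1,y1=b;c=f["bgr"][y0:y1,x0:x1].astype(float);c=np.clip((c-90)/(230-90),0,1)**.8*255;f["bgr"][y0:y1,x0:x1]=c
    crop(f,*b,17 if n[0]=="t" else 14,n,proj(f,L),5)
E
```

```text
t 30.3 pos [ 0.4801 -0.0981  0.1273] F [ 0.7  0.4 -0.6] w 0.055 q [-0.2   0.09 -0.36  1.12 -0.   -0.12]
x [-0.001 -0.001 -1.   ] y [-0.997  0.08   0.001] z [ 0.08   0.997 -0.001] zhead 85.4
[[338.4 224.9]
 [349.9 226.8]
 [337.1 235.6]
 [337.8 225.4]] [[261.6 238.8]
 [263.7 245.9]
 [250.6 239.8]
 [261.5 241.3]]
```

View pics/t19.png

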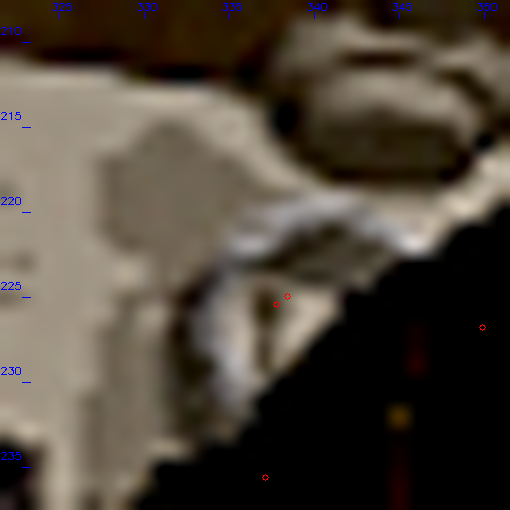

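View pics/s19.png

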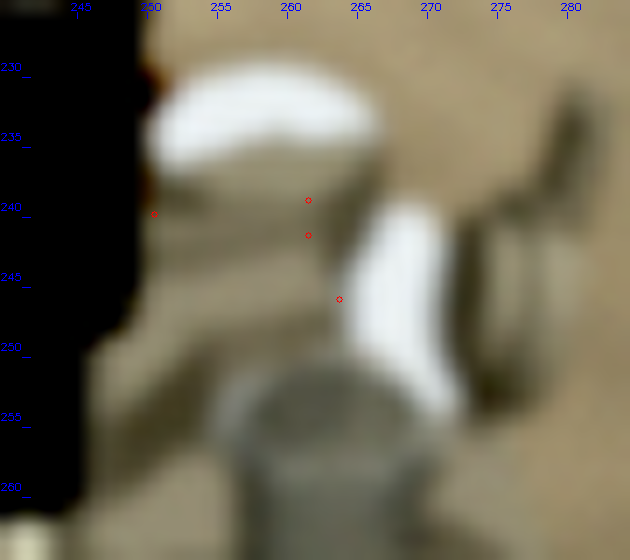

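```bash
python3 - <<'E'
from h import *
s,R=st();print(np.abs(s["dq"]).max())
t=grab("top");cv2.imwrite("pics/t20.png",t["bgr"])
a=cv2.imread("pics/top0.png");d=cv2.absdiff(a,t["bgr"]).max(2)
print([(n,int(d[y-12:y+12,x-12:x+12].mean())) for n,x,y in[("cup",226,144),("jarA",175,143),("jarB",118,270),("drA",273,171),("drB",260,270),("tub",354,148),("marker",345,290),("brown",255,225),("black",182,250)]])
print(arm.finish_job())
E
```

```text
t 30.4 pos [ 0.4801 -0.0982  0.1273] F [-0.5  0.5 -0.5] w 0.055 q [-0.2   0.09 -0.36  1.12 -0.   -0.12]
x [-0.001 -0.    -1.   ] y [-0.997  0.08   0.001] z [ 0.08   0.997 -0.001] zhead 85.4
0.0013493890187779168
[('cup', 18), ('jarA', 20), ('jarB', 20), ('drA', 18), ('drB', 14), ('tub', 16), ('marker', 18), ('brown', 16), ('black', 9)]
the job is handed in; nothing more can be done
None
```

View pics/t20.png

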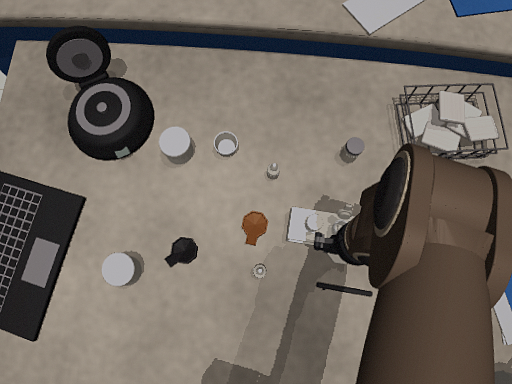

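The job was handed in at about 30 s, with the caps done in the order asked and the dish held still over the opened tube. No verdict is reported.

- **Closing tube_done:** I pushed its open cap over with the closed fingers and pressed it to a hard stop, with about 17 N upward and the cap top at its shut height. Later side and top views show it shut.
- **Opening tube_next:** I pinched its tab and swung the cap back past upright. The last pictures show it still standing open.
- **Moving the dish:** I picked up the white dish by its flats, lifted it and turned it about 97° with the ball in the middle. At the end of the turn it was tilted about 1.4°, which I corrected before carrying it on.
- **Final pose:** The dish is level to about 0.1° and still, and the ball is centred in the last wrist picture. The lip heading is within about 1° of square to the row, and its tip is about 1 mm from the mouth centre. The estimated air is about 10 mm under the dish body and 18 mm under the lip. The wrist force is near zero.

**Checks that disagreed:** The top camera shows the tube and the lip shifted by the same 1.7 to 2 pixels or so from the computed positions, so I took them to line up. A crude picture comparison of the bystanders was spoiled by changed light and shadow. By eye in the last top view, they all stand where they began.

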